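# Nest the emptied baking moulds and cover the stack

## Task

Take the cover off the mould that is fixed on the round board and set it down on the bench clear of the board, then nest all the loose moulds from the oven tray into that mould, upright and fully home, as one stack. When all are nested, put the cover back on the topmost mould, fully seated and level, let go, and leave the ramekin, jar and timer where they are.

Things in the scene. Friction and masses are not known exactly. Their poses are not given: they have to be found in the camera images.
- tray: aluminium oven tray fixed on the bench, 265 (x) by 345 (y), rim 20 tall, floor 4 thick; the loose moulds stand in it. Origin: centre of its underside
- board: round wooden board fixed on the bench, 150 across, 12 thick; the bottom mould of the stack is fixed on it. Origin: centre of its underside
- base: bottom of the stack, fixed to the board (z 12 up): steel stacking mould, a round hollow cup 40 tall: tapered body (42 across at the foot, 53 at height 20), then an upright collar 64 across up to the rim, mouth 56 across; the collar's underside rests on the rim below, so each nested mould stands 20 higher than the one under it. Origin: centre of its underside, z up
- cover: aluminium cover: disc 70 across, 6 thick; under it a spigot 50 across, 8 tall, that enters a mould's mouth; on top a black knob 25 across, 30 tall. Origin: centre of the spigot's underside, z up; disc at z 8 to 14, knob 14 to 44. Seated, the disc lies on the rim and the origin is 32 above that of the mould it covers. Starts seated on the bottom mould
- mould0: steel stacking mould, a round hollow cup 40 tall: tapered body (42 across at the foot, 53 at height 20), then an upright collar 64 across up to the rim, mouth 56 across; the collar's underside rests on the rim below, so each nested mould stands 20 higher than the one under it. Origin: centre of its underside, z up. Starts upright in the tray; may be absent
- mould1: steel stacking mould, a round hollow cup 40 tall: tapered body (42 across at the foot, 53 at height 20), then an upright collar 64 across up to the rim, mouth 56 across; the collar's underside rests on the rim below, so each nested mould stands 20 higher than the one under it. Origin: centre of its underside, z up. Starts upright in the tray; may be absent
- mould2: steel stacking mould, a round hollow cup 40 tall: tapered body (42 across at the foot, 53 at height 20), then an upright collar 64 across up to the rim, mouth 56 across; the collar's underside rests on the rim below, so each nested mould stands 20 higher than the one under it. Origin: centre of its underside, z up. Starts upright in the tray; may be absent
- mould3: steel stacking mould, a round hollow cup 40 tall: tapered body (42 across at the foot, 53 at height 20), then an upright collar 64 across up to the rim, mouth 56 across; the collar's underside rests on the rim below, so each nested mould stands 20 higher than the one under it. Origin: centre of its underside, z up. Starts upright in the tray; may be absent
- mould4: steel stacking mould, a round hollow cup 40 tall: tapered body (42 across at the foot, 53 at height 20), then an upright collar 64 across up to the rim, mouth 56 across; the collar's underside rests on the rim below, so each nested mould stands 20 higher than the one under it. Origin: centre of its underside, z up. Starts upright in the tray; may be absent
- mould5: steel stacking mould, a round hollow cup 40 tall: tapered body (42 across at the foot, 53 at height 20), then an upright collar 64 across up to the rim, mouth 56 across; the collar's underside rests on the rim below, so each nested mould stands 20 higher than the one under it. Origin: centre of its underside, z up. Starts upright in the tray; may be absent
- ramekin: white ceramic ramekin 90 across, 50 tall, bystander. Origin: centre of its underside
- jar: amber jar 76 across, 110 tall, bystander. Origin: centre of its underside
- timer: white kitchen timer 50 by 85 by 60 tall, bystander. Origin: centre of its underside
Mind the look-alikes: they are no part of the job. What is shaped like the mould5 but yellow is not meant.

How it is judged (in metres and radians):
On the way, in this order (a step that is already met when the one before it is completed fails the run):
1. the cover is off the stack and set down upright, low and clear of the board (horizontal distance between cover and board above 0.085 m and height (world z) of cover below 0.03 m and angle between cover's own z axis and vertical below 0.3 rad), for 0.3 s.
2. all the moulds are nested in one stack in the mould on the board, the cover still off (horizontal distance between each of mould0, mould1, mould2, mould3, mould4, mould5 and base below 0.014 m and angle between each of mould0, mould1, mould2, mould3, mould4, mould5's own z axis and vertical below 0.08 rad and (z of mould0 in the frame of base between 0.016 and 0.024 m or z of mould0 in the frame of base between 0.036 and 0.044 m or z of mould0 in the frame of base between 0.056 and 0.064 m or z of mould0 in the frame of base between 0.076 and 0.084 m or z of mould0 in the frame of base between 0.096 and 0.104 m or z of mould0 in the frame of base between 0.116 and 0.124 m) and (z of mould1 in the frame of base between 0.016 and 0.024 m or z of mould1 in the frame of base between 0.036 and 0.044 m or z of mould1 in the frame of base between 0.056 and 0.064 m or z of mould1 in the frame of base between 0.076 and 0.084 m or z of mould1 in the frame of base between 0.096 and 0.104 m or z of mould1 in the frame of base between 0.116 and 0.124 m) and (z of mould2 in the frame of base between 0.016 and 0.024 m or z of mould2 in the frame of base between 0.036 and 0.044 m or z of mould2 in the frame of base between 0.056 and 0.064 m or z of mould2 in the frame of base between 0.076 and 0.084 m or z of mould2 in the frame of base between 0.096 and 0.104 m or z of mould2 in the frame of base between 0.116 and 0.124 m) and (z of mould3 in the frame of base between 0.016 and 0.024 m or z of mould3 in the frame of base between 0.036 and 0.044 m or z of mould3 in the frame of base between 0.056 and 0.064 m or z of mould3 in the frame of base between 0.076 and 0.084 m or z of mould3 in the frame of base between 0.096 and 0.104 m or z of mould3 in the frame of base between 0.116 and 0.124 m) and (z of mould4 in the frame of base between 0.016 and 0.024 m or z of mould4 in the frame of base between 0.036 and 0.044 m or z of mould4 in the frame of base between 0.056 and 0.064 m or z of mould4 in the frame of base between 0.076 and 0.084 m or z of mould4 in the frame of base between 0.096 and 0.104 m or z of mould4 in the frame of base between 0.116 and 0.124 m) and (z of mould5 in the frame of base between 0.016 and 0.024 m or z of mould5 in the frame of base between 0.036 and 0.044 m or z of mould5 in the frame of base between 0.056 and 0.064 m or z of mould5 in the frame of base between 0.076 and 0.084 m or z of mould5 in the frame of base between 0.096 and 0.104 m or z of mould5 in the frame of base between 0.116 and 0.124 m) and horizontal distance between cover and board above 0.06 m), for 0.3 s.
At the end, for the whole second after the job is handed in: Every mould present is nested over the bottom one (axes within 14 mm, tilt under 0.08 rad, 20 mm steps within 4 mm), the cover within 18 mm of the stack's axis, seated within 4 mm and level on the top mould, all at rest and released (horizontal distance between each of mould0, mould1, mould2, mould3, mould4, mould5 and base below 0.014 m and angle between each of mould0, mould1, mould2, mould3, mould4, mould5, cover's own z axis and vertical below 0.08 rad and (z of mould0 in the frame of base between 0.016 and 0.024 m or z of mould0 in the frame of base between 0.036 and 0.044 m or z of mould0 in the frame of base between 0.056 and 0.064 m or z of mould0 in the frame of base between 0.076 and 0.084 m or z of mould0 in the frame of base between 0.096 and 0.104 m or z of mould0 in the frame of base between 0.116 and 0.124 m) and (z of mould1 in the frame of base between 0.016 and 0.024 m or z of mould1 in the frame of base between 0.036 and 0.044 m or z of mould1 in the frame of base between 0.056 and 0.064 m or z of mould1 in the frame of base between 0.076 and 0.084 m or z of mould1 in the frame of base between 0.096 and 0.104 m or z of mould1 in the frame of base between 0.116 and 0.124 m) and (z of mould2 in the frame of base between 0.016 and 0.024 m or z of mould2 in the frame of base between 0.036 and 0.044 m or z of mould2 in the frame of base between 0.056 and 0.064 m or z of mould2 in the frame of base between 0.076 and 0.084 m or z of mould2 in the frame of base between 0.096 and 0.104 m or z of mould2 in the frame of base between 0.116 and 0.124 m) and (z of mould3 in the frame of base between 0.016 and 0.024 m or z of mould3 in the frame of base between 0.036 and 0.044 m or z of mould3 in the frame of base between 0.056 and 0.064 m or z of mould3 in the frame of base between 0.076 and 0.084 m or z of mould3 in the frame of base between 0.096 and 0.104 m or z of mould3 in the frame of base between 0.116 and 0.124 m) and (z of mould4 in the frame of base between 0.016 and 0.024 m or z of mould4 in the frame of base between 0.036 and 0.044 m or z of mould4 in the frame of base between 0.056 and 0.064 m or z of mould4 in the frame of base between 0.076 and 0.084 m or z of mould4 in the frame of base between 0.096 and 0.104 m or z of mould4 in the frame of base between 0.116 and 0.124 m) and (z of mould5 in the frame of base between 0.016 and 0.024 m or z of mould5 in the frame of base between 0.036 and 0.044 m or z of mould5 in the frame of base between 0.056 and 0.064 m or z of mould5 in the frame of base between 0.076 and 0.084 m or z of mould5 in the frame of base between 0.096 and 0.104 m or z of mould5 in the frame of base between 0.116 and 0.124 m) and horizontal distance between cover and base below 0.018 m and linear speed of each of cover, mould0, mould1, mould2, mould3, mould4, mould5 below 0.02 m/s and (z of cover in the frame of base between 0.048 and 0.056 m or z of cover in the frame of base between 0.068 and 0.076 m or z of cover in the frame of base between 0.088 and 0.096 m or z of cover in the frame of base between 0.108 and 0.116 m or z of cover in the frame of base between 0.128 and 0.136 m or z of cover in the frame of base between 0.148 and 0.156 m) and z of each of mould0, mould1, mould2, mould3, mould4, mould5 in the frame of cover below -0.02 m); the robot touches nothing.
It fails at once if the ramekin is pushed or tipped (distance of ramekin from where it was at the start of the episode above 0.03 m or angle between ramekin's own z axis and vertical above 0.4 rad).
It fails at once if the jar is pushed or tipped (distance of jar from where it was at the start of the episode above 0.03 m or angle between jar's own z axis and vertical above 0.4 rad).
It fails at once if the timer is pushed or tipped (distance of timer from where it was at the start of the episode above 0.03 m or angle between timer's own z axis and vertical above 0.4 rad).
Of mould0, mould1, mould2, mould3, mould4, mould5 only 4 to 6 are there at a start; the rules pass over those that are not, and their reading is None.
At some moment in a run one of mould0, mould1, mould2, mould3, mould4, mould5 may be knocked a few centimetres aside while the robot is not near it.
Once in a run the grip may slacken for a moment while it holds something.
It also fails if it takes over 210 s, if anything falls off the work surface, if the arm or the gripper's body presses on something with over 40 N, if the wrist force passes 120 N, or if a joint passes its speed limit or range.

## Robot

A 6-joint arm with a two-finger parallel gripper is mounted at the origin on the work surface. World frame = base frame: x ahead of the robot, y to its left, z up, the work surface at z = 0. Lengths are in mm, angles in rad, forces in N, time in s.
With the tool pointing down it reaches from about 400 to 925 mm from the base axis. Payload 12.5 kg.
Tool frame: the origin (TCP) lies between the finger pads; the fingertips stand 11 mm ahead of it and the grasp point (between the pads) lies 8 mm behind it; y points along the fingers, x is the direction in which the jaws open and shut, and the axes are right-handed (so a half turn about y gives the same grasp; the last joint's range is limited). The gripper opens to 95 mm and grips with 3 to 60 N. Pads are 20 mm wide; open, the fingers measure 119 mm over their backs; the gripper's body (75 mm by 180 mm) begins 59 mm behind the grasp point.
Start: joints at [-1.255, 0.491, 1.559, -0, 1.092, -0.106], TCP at [255.901, -570.228, 225.661] pointing down, gripper open.
Joint ranges: [-3.1, 3.1], [-0.84, 2.19], [0.05, 2.79], [-1.13, 4.28], [0.06, 2.93], [-2.69, 2.69]. Speed limits (rad/s): [2.22, 2.22, 2.79, 3.14, 3.14, 3.14].

## Interface

Orientations are given as [roll, pitch, yaw] about the fixed x, y, z axes, in that order (R = Rz(yaw) Ry(pitch) Rx(roll)).
In Python, from cell import env gives the robot as it stands.
- The arm moves only by the tool jog_arm, never from a script. Its argument "series" is a list of rows, each an object of numbers: "dx", "dy", "dz": the shift along the world's x, y, z in m; "rx", "ry", "rz": the turn, a rotation vector about the world's x, y, z in degrees; "gripper": the opening, from 0 (shut) to 1 (fully open). A call has 1 to 12 rows; each row shifts and turns the commanded pose from where the row before left it; what a row does not reach is not made up. A row lasts 1/10 s, in which the tool goes at most 50 mm and 8.59 degrees, less where a joint would pass 70% of its speed; a pose out of reach is approached as far as the arm can. A call is refused whole if a number of a shift passes 0.05 or a number of a turn 8.59, either way. A call with a gripper value outside its range is refused whole. The fingers move at their own pace and stop on an object; the grip force is fixed at half the most. Time passes only in rows, so rows that do not move let the fingers close. It gives the time, the measured TCP pose, the force and the opening at its end, in the units of the state.
- env.state(): the state, without advancing time (a new reading comes with each control period).
- env.read_camera(name): name is "scene" or "top" or "wrist"; returns the picture (420x560x3 uint8, red, green, blue); there is no depth.
- env.camera_info(name): a dict with "camera_matrix" (3x3 intrinsics, pixels), "k1" (the pictures are not rectified: a ray, as slopes to the right and down, at radius r is drawn at 1 + k1 r^2 times it, then the intrinsics apply), "R" (3x3) and "t" (3): a world point X has camera coordinates R X + t; the wrist camera has in their place "mount" (4x4, takes a point from camera to tool coordinates, whose origin is the TCP and whose axes are the tool frame's). Camera axes: x right, y down, z forward; pixel columns grow to the right and rows downward; lengths in mm; the calibration is good to about 2 mm. A picture is of the moment at which its call begins: read the wrist's pose just before it. camera_info takes no time and is no camera call.
- env.job_done(): hands the job in, once; it reports no verdict.
The state is a dict: "t": time; "joints": joint angles; "qvel": joint speeds; "tau": joint torques, N m; "eef_pos": TCP position; "tcp_rot": TCP orientation; "ft_force": force on the tool from outside, world axes, zero at the start; "moment": the same for the moment, N m; "opening": opening from 0.0 (shut) to 1.0 (fully open).
Only numpy, scipy, OpenCV 4.12 (cv2) and the standard library are available. Lean on these libraries where they do the work, as an engineer would, in place of code of your own. Each camera call takes 0.05 s, during which the arm holds its last target.

## Working session

There is one attempt and no reset: what is moved stays moved. The work goes in short steps, Python scripts to look and compute and a tool call to move; the robot and the scene stay as the last step left them, time stands still between calls to the robot, and variables do not carry over. Pictures are saved under pics/ and viewed, and the job is handed in when it is done.

Besides the shell and the picture viewer there is one more tool, called after "Emit:" by a JSON object that holds its "op" and its "data". jog_arm: Moves the arm, as the interface text tells. Its arguments: {"type":"object","properties":{"series":{"type":"array"}},"required":["series"]}

```bash
ls; mkdir -p pics; cat > h.py <<'E'
import numpy as np, cv2
from cell import env
def save(name,fn):
    im=env.read_camera(name); cv2.imwrite('pics/'+fn,im[:,:,::-1]); return im
def ray(name,u,v,st=None):
    ci=env.camera_info(name);K=np.array(ci['camera_matrix']);k1=ci['k1']
    d=np.array([(u-K[0,2])/K[0,0],(v-K[1,2])/K[1,1]])
    s=d.copy()
    for _ in range(30): s=d/(1+k1*(s@s))
    r=np.array([s[0],s[1],1.])
    if 'R' in ci:
        R=np.array(ci['R']);t=np.array(ci['t']); return -R.T@t,R.T@r
    from scipy.spatial.transform import Rotation as Ro
    M=np.array(ci['mount']);Rt=Ro.from_euler('xyz',st['tcp_rot']).as_matrix();p=np.array(st['eef_pos'])
    return Rt@M[:3,3]+p, Rt@M[:3,:3]@r
def onz(name,u,v,z,st=None):
    o,d=ray(name,u,v,st); return (o+d*(z-o[2])/d[2])[:2]
def proj(name,X,st=None):
    ci=env.camera_info(name);K=np.array(ci['camera_matrix']);k1=ci['k1']
    X=np.array(X,float)
    if 'R' in ci: c=np.array(ci['R'])@X+np.array(ci['t'])
    else:
        from scipy.spatial.transform import Rotation as Ro
        M=np.array(ci['mount']);Rt=Ro.from_euler('xyz',st['tcp_rot']).as_matrix();p=np.array(st['eef_pos'])
        c=M[:3,:3].T@(Rt.T@(X-p)-M[:3,3])
    s=c[:2]/c[2]; s=s*(1+k1*(s@s))
    return np.array([K[0,0]*s[0]+K[0,2],K[1,1]*s[1]+K[1,2]])
E
python3 - <<'E'
from h import *
print(env.state())
for n in ['scene','top','wrist']:
    save(n,n+'0.png'); print(n,env.camera_info(n))
E
```

```text
pics
{'t': 0.0, 'joints': array([-1.25462112e+00,  4.91573541e-01,  1.55944016e+00, -4.40376682e-05,
        1.09170565e+00, -1.05612649e-01]), 'qvel': array([ 0.00136127,  0.00142421,  0.00158099, -0.00063256,  0.00060466,
       -0.00098055]), 'tau': array([-1.55946823e-04, -6.12650084e+01, -2.58183521e+01,  6.92353863e-02,
        4.81873623e-02, -1.11939901e-04]), 'eef_pos': array([ 255.80258757, -570.0028583 ,  225.05625599]), 'tcp_rot': array([-1.57071639e+00,  1.12454451e-03, -1.14898810e+00]), 'ft_force': array([ 0.45014827, -0.3114027 ,  0.11725254]), 'moment': array([-0.04543239,  0.01363335,  0.02772317]), 'opening': 0.9991719295575595}
scene {'camera_matrix': array([[501.86966033,   0.        , 285.24741346],
       [  0.        , 501.86966033, 207.18257919],
       [  0.        ,   0.        ,   1.        ]]), 'k1': 0.02127299451364335, 'R': array([[-0.66696156,  0.74497095,  0.01343739],
       [ 0.52916698,  0.4862976 , -0.69533945],
       [-0.52454226, -0.45665406, -0.71855583]]), 't': array([ 362.2802934 , -230.28472194, 1264.83632686])}
top {'camera_matrix': array(
[... 245 characters left out ...]
569 ,  0.02103946, -0.07235651],
       [ 0.0721931 , -0.00842627, -0.99735508]]), 't': array([ -14.66760037,  531.68957953, 1002.853669  ])}
wrist {'camera_matrix': array([[290.61159998,   0.        , 280.07880327],
       [  0.        , 290.61159998, 210.47408764],
       [  0.        ,   0.        ,   1.        ]]), 'k1': -0.051676686029366474, 'mount': array([[ 9.99999680e-01, -7.45468257e-04,  2.90656473e-04,
        -9.92426213e-01],
       [-4.65493518e-04, -2.46571256e-01,  9.69124553e-01,
        -1.60398217e+02],
       [-6.50784060e-04, -9.69124378e-01, -2.46571524e-01,
         6.81647036e+01],
       [ 0.00000000e+00,  0.00000000e+00,  0.00000000e+00,
         1.00000000e+00]])}
```

View pics/scene0.png

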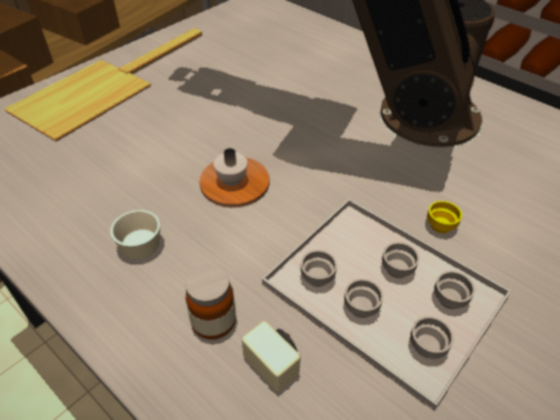

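View pics/top0.png

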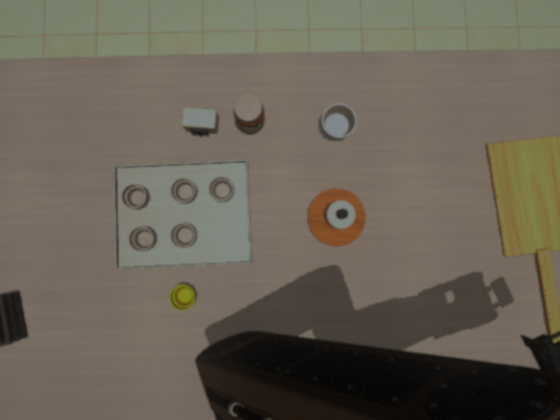

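View pics/wrist0.png

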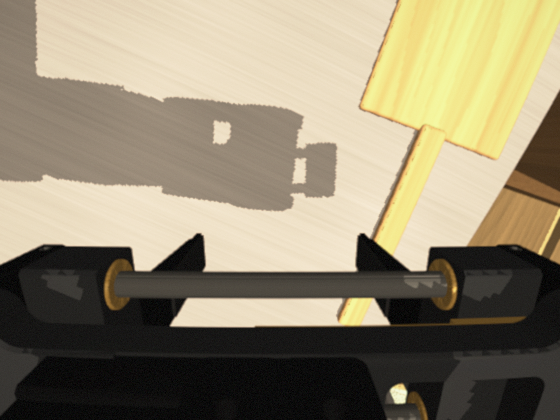

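```bash
python3 - <<'E'
import cv2
im=cv2.imread('pics/top0.png')
cv2.imwrite('pics/c1.png',cv2.resize(im[150:315,105:265],None,fx=3.6,fy=3.6,interpolation=cv2.INTER_CUBIC))
cv2.imwrite('pics/c2.png',cv2.resize(im[180:255,295:380],None,fx=6,fy=6,interpolation=cv2.INTER_CUBIC))
E
```

```text
(no output)
```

View pics/c1.png

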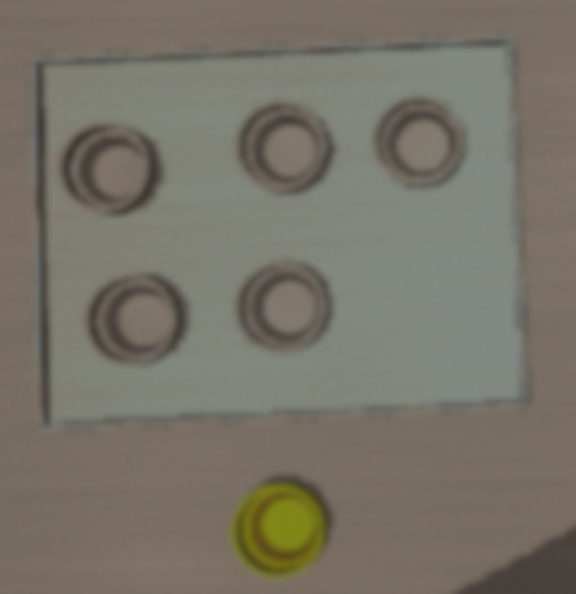

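View pics/c2.png

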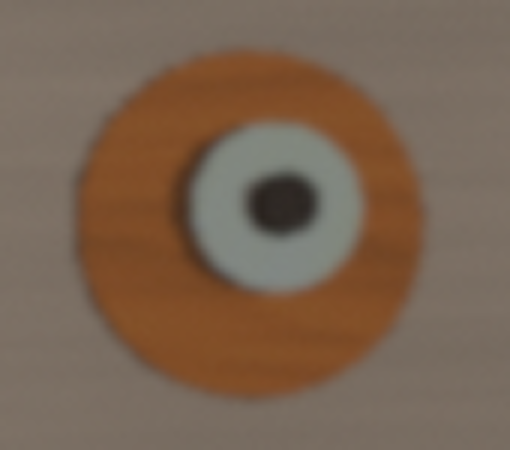

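```bash
cat >> h.py <<'E'
def blobs(mask,amin=150,amax=3000):
    cs,_=cv2.findContours(mask.astype(np.uint8),cv2.RETR_EXTERNAL,cv2.CHAIN_APPROX_NONE)
    out=[]
    for c in cs:
        h=cv2.convexHull(c);a=cv2.contourArea(h)
        if amin<a<amax:
            m=cv2.moments(h); out.append((m['m10']/m['m00'],m['m01']/m['m00'],a))
    return out
E
python3 - <<'E'
from h import *
im=cv2.imread('pics/top0.png').astype(int)
b,g,r=im[:,:,0],im[:,:,1],im[:,:,2]
sub=im[150:315,105:265]
# tray: grey-green (g>=r)
for p in [(160,240),(160,225),(185,191),(340,205),(342,213),(310,215),(300,215)]: print(p,im[p[1],p[0]])
m=((r-g)>-1)
m2=np.zeros_like(m); m2[170:262,122:246]=m[170:262,122:246]
for u,v,a in blobs(cv2.morphologyEx(m2.astype(np.uint8),cv2.MORPH_OPEN,np.ones((2,2)))):
    print('mould',round(u,1),round(v,1),a,onz('top',u,v,36).round(1))
o=(r-b>55)&(r-g>30);o2=np.zeros_like(o);o2[180:250,295:375]=o[180:250,295:375]
for u,v,a in blobs(o2,500,9000): print('board',u,v,a,onz('top',u,v,12).round(1))
d=~o; d2=np.zeros_like(d); d2[195:235,322:362]=d[195:235,322:362]
d=(r-g<6); d2=np.zeros_like(d); d2[195:235,322:362]=d[195:235,322:362]
for u,v,a in blobs(d2,100,9000): print('disc',u,v,a,onz('top',u,v,58).round(1))
d=(r<70); d2=np.zeros_like(d); d2[205:223,332:352]=d[205:223,332:352]
for u,v,a in blobs(d2,30,9000): print('knob',u,v,a,onz('top',u,v,85).round(1))
y=(r-b>60)&(g-b>60);
for u,v,a in blobs(y): print('yel',u,v,a,onz('top',u,v,34).round(1))
for n,(u,v) in dict(ram=(338,120),jar=(249,111),timer=(200,119)).items(): print(n,onz('top',u,v,50).round())
E
```

```text
(160, 240) [121 133 129]
(160, 225) [120 131 128]
(185, 191) [108 119 129]
(340, 205) [126 136 130]
(342, 213) [37 40 47]
(310, 215) [ 39  74 123]
(300, 215) [101 112 125]
mould 183.7 235.6 552.5 [464.5 203.3]
mould 138.8 219.3 2054.5 [507.6 315.5]
mould 184.1 191.3 572.5 [575.7 201.6]
mould 221.6 189.7 492.0 [577.7 107.2]
board 336.13851017585455 216.88763748929722 2530.5 [ 504.2 -182.8]
disc 340.2559366754617 214.03664614482557 568.5 [ 508.9 -185.7]
knob 341.592039800995 213.65174129353233 67.0 [ 508.3 -184.3]
yel 182.10308908045977 296.72701149425285 464.0 [313.6 208.5]
ram [ 747. -189.]
jar [774.  34.]
timer [756. 158.]
```

Emit:
{"op": "jog_arm", "data": {"series": [{"dx": 0.025, "dy": 0.0385}, {"dx": 0.025, "dy": 0.0385}, {"dx": 0.025, "dy": 0.0385}, {"dx": 0.025, "dy": 0.0385}, {"dx": 0.025, "dy": 0.0385}, {"dx": 0.025, "dy": 0.0385}, {"dx": 0.025, "dy": 0.0385}, {"dx": 0.025, "dy": 0.0385}, {"dx": 0.025, "dy": 0.0385}, {"dx": 0.025, "dy": 0.0385}, {}, {}]}}

```text
$.series[0]: bad value
```

Emit:
{"op": "jog_arm", "data": {"series": [{"dx": 0.025, "dy": 0.0385, "dz": 0, "rx": 0, "ry": 0, "rz": 0, "gripper": 1}]}}

```text
t: 0.25
eef_pos: [279.3, -534.0, 224.8]
tcp_rot: [-1.571, -0.0, -1.153]
ft_force: [1.6, 0.3, -0.2]
opening: 1.002
```

Emit:
{"op": "jog_arm", "data": {"series": [{"dx": 0.025, "dy": 0.0385, "dz": 0, "gripper": 1}]}}

```text
$.series[0]: bad value
```

Every row needs all seven keys.

Emit:
{"op": "jog_arm", "data": {"series": [{"dx": 0.025, "dy": 0.0385, "dz": 0, "rx": 0, "ry": 0, "rz": 0, "gripper": 1}, {"dx": 0.025, "dy": 0.0385, "dz": 0, "rx": 0, "ry": 0, "rz": 0, "gripper": 1}, {"dx": 0.025, "dy": 0.0385, "dz": 0, "rx": 0, "ry": 0, "rz": 0, "gripper": 1}, {"dx": 0.025, "dy": 0.0385, "dz": 0, "rx": 0, "ry": 0, "rz": 0, "gripper": 1}, {"dx": 0.025, "dy": 0.0385, "dz": 0, "rx": 0, "ry": 0, "rz": 0, "gripper": 1}, {"dx": 0.025, "dy": 0.0385, "dz": 0, "rx": 0, "ry": 0, "rz": 0, "gripper": 1}, {"dx": 0.025, "dy": 0.0385, "dz": 0, "rx": 0, "ry": 0, "rz": 0, "gripper": 1}, {"dx": 0.025, "dy": 0.0385, "dz": 0, "rx": 0, "ry": 0, "rz": 0, "gripper": 1}, {"dx": 0.025, "dy": 0.0385, "dz": 0, "rx": 0, "ry": 0, "rz": 0, "gripper": 1}, {"dx": 0, "dy": 0, "dz": 0, "rx": 0, "ry": 0, "rz": 0, "gripper": 0.6}]}}

```text
t: 1.25
eef_pos: [507.8, -181.3, 225.5]
tcp_rot: [-1.57, 0.0, -1.144]
ft_force: [0.4, -0.7, -0.5]
opening: 0.957
```

```bash
python3 - <<'E'
from h import *
s=env.state(); save('wrist','w1.png'); print(s['eef_pos'],s['tcp_rot'],s['joints'])
print(proj('wrist',(508.5,-184.5,88),s),proj('wrist',(508.5,-184.5,58),s))
E
```

```text
[ 507.7994948  -181.27975706  225.52981906] [-1.57031316e+00  4.28467075e-04 -1.14441209e+00] [-4.65730943e-01  3.69482681e-01  1.76954554e+00  7.65332107e-04
  1.00259477e+00  6.78269400e-01]
[284.05378519 204.14028671] [283.70731069 198.28272636]
```

View pics/w1.png

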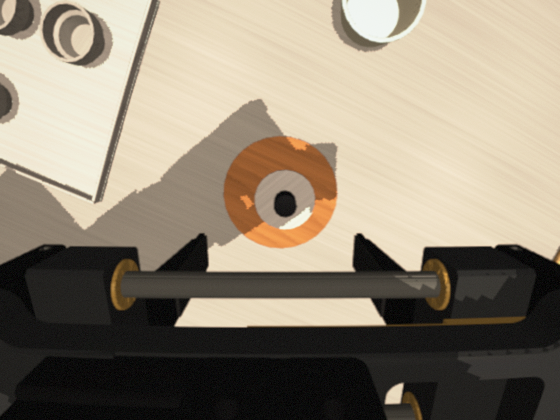

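Emit:
{"op": "jog_arm", "data": {"series": [{"dx": 0.001, "dy": -0.003, "dz": -0.04, "rx": 0, "ry": 0, "rz": 0, "gripper": 0.6}, {"dx": 0, "dy": 0, "dz": -0.04, "rx": 0, "ry": 0, "rz": 0, "gripper": 0.6}, {"dx": 0, "dy": 0, "dz": -0.04, "rx": 0, "ry": 0, "rz": 0, "gripper": 0.6}, {"dx": 0, "dy": 0, "dz": -0.02, "rx": 0, "ry": 0, "rz": 0, "gripper": 0.6}, {"dx": 0, "dy": 0, "dz": -0.012, "rx": 0, "ry": 0, "rz": 0, "gripper": 0.6}, {"dx": 0, "dy": 0, "dz": 0, "rx": 0, "ry": 0, "rz": 0, "gripper": 0.6}, {"dx": 0, "dy": 0, "dz": 0, "rx": 0, "ry": 0, "rz": 0, "gripper": 0}, {"dx": 0, "dy": 0, "dz": 0, "rx": 0, "ry": 0, "rz": 0, "gripper": 0}, {"dx": 0, "dy": 0, "dz": 0, "rx": 0, "ry": 0, "rz": 0, "gripper": 0}, {"dx": 0, "dy": 0, "dz": 0, "rx": 0, "ry": 0, "rz": 0, "gripper": 0}, {"dx": 0, "dy": 0, "dz": 0, "rx": 0, "ry": 0, "rz": 0, "gripper": 0}, {"dx": 0, "dy": 0, "dz": 0, "rx": 0, "ry": 0, "rz": 0, "gripper": 0}]}}

```text
t: 2.5
eef_pos: [507.0, -188.2, 74.2]
tcp_rot: [-1.57, -0.001, -1.149]
ft_force: [-1.6, 0.3, 5.8]
opening: 0.255
```

Emit:
{"op": "jog_arm", "data": {"series": [{"dx": 0, "dy": 0, "dz": 0.015, "rx": 0, "ry": 0, "rz": 0, "gripper": 0}, {"dx": 0, "dy": 0, "dz": 0.03, "rx": 0, "ry": 0, "rz": 0, "gripper": 0}, {"dx": 0, "dy": -0.03, "dz": 0, "rx": 0, "ry": 0, "rz": 0, "gripper": 0}, {"dx": 0, "dy": -0.04, "dz": 0, "rx": 0, "ry": 0, "rz": 0, "gripper": 0}, {"dx": 0, "dy": -0.04, "dz": 0, "rx": 0, "ry": 0, "rz": 0, "gripper": 0}, {"dx": 0, "dy": -0.035, "dz": 0, "rx": 0, "ry": 0, "rz": 0, "gripper": 0}, {"dx": 0, "dy": 0, "dz": -0.03, "rx": 0, "ry": 0, "rz": 0, "gripper": 0}, {"dx": 0, "dy": 0, "dz": -0.03, "rx": 0, "ry": 0, "rz": 0, "gripper": 0}, {"dx": 0, "dy": 0, "dz": -0.02, "rx": 0, "ry": 0, "rz": 0, "gripper": 0}, {"dx": 0, "dy": 0, "dz": -0.004, "rx": 0, "ry": 0, "rz": 0, "gripper": 0}, {"dx": 0, "dy": 0, "dz": 0, "rx": 0, "ry": 0, "rz": 0, "gripper": 0}]}}

```text
t: 3.6
eef_pos: [506.8, -333.1, 34.3]
tcp_rot: [-1.571, 0.001, -1.149]
ft_force: [0.5, -1.1, -0.5]
opening: 0.255
```

Emit:
{"op": "jog_arm", "data": {"series": [{"dx": 0, "dy": 0, "dz": -0.003, "rx": 0, "ry": 0, "rz": 0, "gripper": 0}, {"dx": 0, "dy": 0, "dz": -0.001, "rx": 0, "ry": 0, "rz": 0, "gripper": 0}, {"dx": 0, "dy": 0, "dz": 0, "rx": 0, "ry": 0, "rz": 0, "gripper": 0}]}}

```text
t: 3.9
eef_pos: [507.1, -333.4, 31.3]
tcp_rot: [-1.57, -0.001, -1.149]
ft_force: [0.2, 0.4, -1.9]
opening: 0.254
```

```bash
python3 - <<'E'
from h import *
save('scene','s2.png'); print(env.state()['eef_pos'])
E
```

```text
[ 507.10505487 -333.31538527   31.26864839]
```

View pics/s2.png

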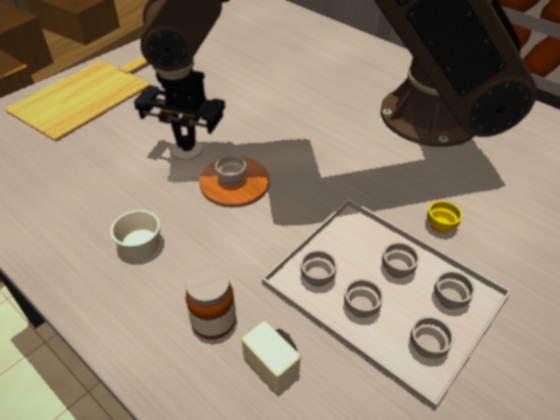

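Emit:
{"op": "jog_arm", "data": {"series": [{"dx": 0, "dy": 0, "dz": -0.001, "rx": 0, "ry": 0, "rz": 0, "gripper": 0}, {"dx": 0, "dy": 0, "dz": 0, "rx": 0, "ry": 0, "rz": 0, "gripper": 0.2}, {"dx": 0, "dy": 0, "dz": 0, "rx": 0, "ry": 0, "rz": 0, "gripper": 0.5}, {"dx": 0, "dy": 0, "dz": 0, "rx": 0, "ry": 0, "rz": 0, "gripper": 0.6}, {"dx": 0, "dy": 0, "dz": 0, "rx": 0, "ry": 0, "rz": 0, "gripper": 0.6}, {"dx": 0, "dy": 0, "dz": 0.04, "rx": 0, "ry": 0, "rz": 0, "gripper": 0.6}, {"dx": 0, "dy": 0, "dz": 0.05, "rx": 0, "ry": 0, "rz": 0, "gripper": 1}, {"dx": 0, "dy": 0, "dz": 0.05, "rx": 0, "ry": 0, "rz": 0, "gripper": 1}, {"dx": 0, "dy": 0, "dz": 0.04, "rx": 0, "ry": 0, "rz": 0, "gripper": 1}, {"dx": 0, "dy": 0, "dz": 0, "rx": 0, "ry": 0, "rz": 0, "gripper": 1}]}}

```text
t: 4.95
eef_pos: [508.4, -334.4, 215.3]
tcp_rot: [-1.567, -0.008, -1.149]
ft_force: [0.0, -0.8, -0.1]
opening: 0.876
```

```bash
python3 - <<'E'
from h import *
im=save('top','t3.png'); print(env.state()['eef_pos'])
c=cv2.imread('pics/t3.png')
cv2.imwrite('pics/t3c.png',cv2.resize(c[150:300,100:430],None,fx=2.4,fy=2.4,interpolation=cv2.INTER_CUBIC))
E
```

```text
[ 507.50204407 -333.68532908  212.18989809]
```

View pics/t3c.png

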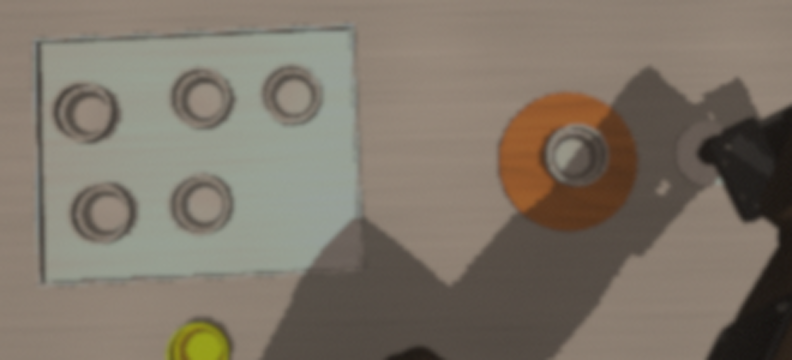

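```bash
cat >> h.py <<'E'
def moulds(im):
    im=im[:,:,::-1].astype(int)
    r,g=im[:,:,2],im[:,:,1]
    m=((r-g)>-1); m[:167]=0;m[264:]=0;m[:,:121]=0;m[:,247:]=0
    m=m.astype(np.uint8)
    lab=cv2.morphologyEx(m,cv2.MORPH_OPEN,np.ones((2,2),np.uint8))
    return lab
E
python3 - <<'E'
from h import *
im=cv2.imread('pics/t3.png')[:,:,::-1]
m=moulds(im)
for (u,v) in [(136,197),(143,239),(184,191),(184,235),(221,190)]:
    w=np.zeros_like(m); w[v-18:v+19,u-18:u+19]=m[v-18:v+19,u-18:u+19]; 
    if u<140: w[:,:121]=0
    # fit circle to outer boundary
    n,l,s,c=cv2.connectedComponentsWithStats(w); 
    k=1+np.argmax(s[1:,4]); cs,_=cv2.findContours((l==k).astype(np.uint8),cv2.RETR_EXTERNAL,cv2.CHAIN_APPROX_NONE)
    e=cv2.minEnclosingCircle(cs[0]); mm=cv2.moments(cv2.convexHull(cs[0])); cx,cy=mm['m10']/mm['m00'],mm['m01']/mm['m00']
    print((u,v),np.round(e[0],1),round(e[1],1),round(cx,1),round(cy,1),onz('top',cx,cy,36).round(1))
cv2.imwrite('pics/m.png',cv2.resize(m[150:280,100:260]*255,None,fx=4,fy=4))
for c in [(116,167),(248,162),(118,267),(250,262)]: print(onz('top',*c,20).round())
E
```

```text
(136, 197) [137.5 199.5] 21.9 136.6 200.5 [554.9 321.1]
(143, 239) [139.6 234.5] 19.9 140.5 236.1 [465.4 311.1]
(184, 191) [184.5 191.5] 14.5 184.2 191.3 [575.7 201.3]
(184, 235) [183.6 235.3] 13.9 183.7 235.6 [464.5 203.1]
(221, 190) [221.7 189.9] 13.1 221.7 189.9 [577.1 107.1]
[644. 380.]
[650.  41.]
[389. 373.]
[395.  40.]
```

View pics/m.png

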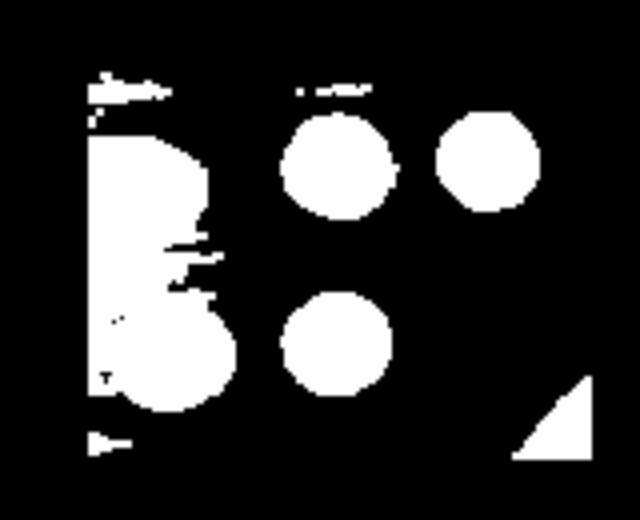

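Emit:
{"op": "jog_arm", "data": {"series": [{"dx": 0.007, "dy": 0.044, "dz": 0, "rx": 0, "ry": 0, "rz": 2, "gripper": 1}, {"dx": 0.007, "dy": 0.044, "dz": 0, "rx": 0, "ry": 0, "rz": 2, "gripper": 1}, {"dx": 0.007, "dy": 0.044, "dz": 0, "rx": 0, "ry": 0, "rz": 2, "gripper": 1}, {"dx": 0.007, "dy": 0.044, "dz": 0, "rx": 0, "ry": 0, "rz": 2, "gripper": 1}, {"dx": 0.007, "dy": 0.044, "dz": 0, "rx": 0, "ry": 0, "rz": 2, "gripper": 1}, {"dx": 0.007, "dy": 0.044, "dz": 0, "rx": 0, "ry": 0, "rz": 2, "gripper": 1}, {"dx": 0.007, "dy": 0.044, "dz": 0, "rx": 0, "ry": 0, "rz": 2, "gripper": 1}, {"dx": 0.007, "dy": 0.044, "dz": 0, "rx": 0, "ry": 0, "rz": 2, "gripper": 1}, {"dx": 0.007, "dy": 0.044, "dz": 0, "rx": 0, "ry": 0, "rz": 2, "gripper": 1}, {"dx": 0.007, "dy": 0.044, "dz": 0, "rx": 0, "ry": 0, "rz": 2, "gripper": 1}, {"dx": 0, "dy": 0, "dz": 0, "rx": 0, "ry": 0, "rz": 0, "gripper": 1}, {"dx": 0, "dy": 0, "dz": 0, "rx": 0, "ry": 0, "rz": 0, "gripper": 1}]}}

```text
t: 6.2
eef_pos: [576.3, 107.5, 208.0]
tcp_rot: [-1.573, 0.002, -0.798]
ft_force: [0.0, -0.5, -0.3]
opening: 0.997
```

```bash
python3 - <<'E'
from h import *
s=env.state(); save('wrist','w4.png'); print(s['eef_pos'],s['tcp_rot'],s['joints'])
for p in [(577,107),(576,201),(464,203),(562,322)]: print(proj('wrist',(*p,44),s))
E
```

```text
[576.25922942 107.54627757 207.95743472] [-1.57296689e+00  1.51106486e-03 -7.98070252e-01] [ 7.19598654e-02  4.55130122e-01  1.67600211e+00 -2.88289608e-04
  1.01309384e+00  8.70181373e-01]
[282.07662976 198.11308028]
[219.73180058 139.89570029]
[155.12492254 209.98540941]
[125.65701866  68.6607814 ]
```

View pics/w4.png

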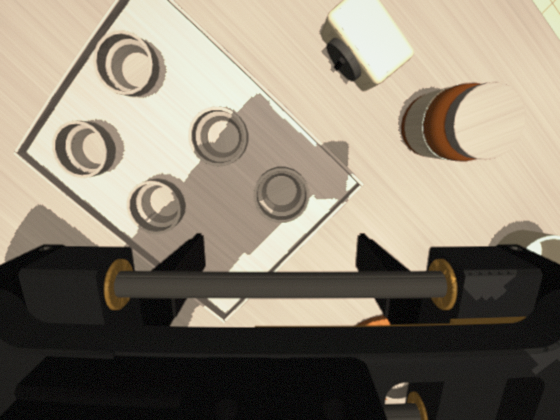

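```bash
python3 - <<'E'
from h import *
for k in range(2):
    s=env.state(); im=save('wrist','w5.png'); print(s['eef_pos'],s['tcp_rot'])
for (u,v) in [(282,192.5),(219.5,134.5),(157,203)]: print(onz('wrist',u,v,44,s))
c=im[50:240,40:320][:,:,::-1]
cv2.imwrite('pics/w5c.png',cv2.resize(c,None,fx=2.8,fy=2.8,interpolation=cv2.INTER_CUBIC))
E
```

```text
[576.35459608 106.58755073 208.31899422] [-1.57268273e+00  1.23324825e-03 -7.99618727e-01]
[576.50583929 106.01165733 208.65006032] [-1.57223574e+00  9.00867835e-04 -8.00673883e-01]
[581.91128058 109.97131986]
[580.67318289 203.55817245]
[472.51458071 205.42661016]
```

View pics/w5c.png

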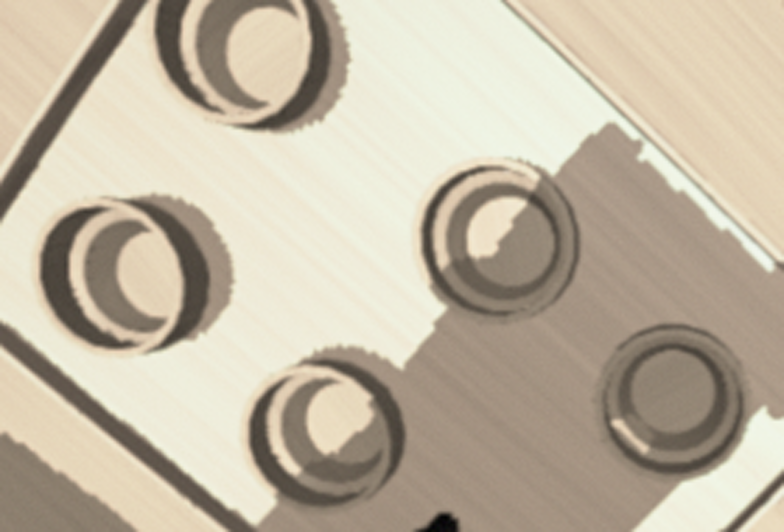

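```bash
python3 - <<'E'
from h import *
s=env.state();print(s['eef_pos'],s['tcp_rot'])
for (u,v) in [(280.4,192.1),(217.5,135.4),(153.6,204.6)]: print(onz('wrist',u,v,44,s),proj('top',(*onz('wrist',u,v,44,s),44)))
E
```

```text
[576.61863153 105.68224783 208.95500547] [-1.57189478e+00  6.44485827e-04 -8.01385587e-01]
[581.12265129 111.23426073] [219.58829688 187.98222605]
[578.65229345 204.23091758] [182.33927531 189.74673053]
[468.34036792 206.9371026 ] [181.46863483 234.05423745]
```

```bash
python3 - <<'E'
from h import *
c=cv2.imread('pics/s2.png')
cv2.imwrite('pics/s2c.png',cv2.resize(c[230:360,290:490],None,fx=4,fy=4,interpolation=cv2.INTER_CUBIC))
E
```

```text
(no output)
```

View pics/s2c.png

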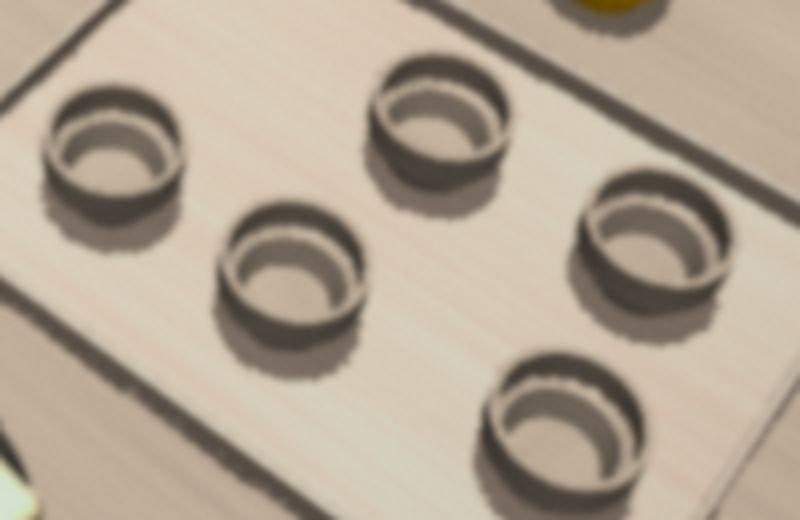

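```bash
python3 - <<'E'
from h import *
for (u,v) in [(318.5,265.5),(363.1,296.5),(399.9,257.3),(453.6,287.5),(430.8,335.5)]: print(onz('scene',u,v,44).round(1))
c=cv2.imread('pics/t3.png')
cv2.imwrite('pics/t3d.png',cv2.resize(c[170:265,115:245],None,fx=6,fy=6,interpolation=cv2.INTER_CUBIC))
E
```

```text
[582.3 112.2]
[582.2 207.4]
[470.6 207.3]
[464.4 309.5]
[569.9 327.6]
```

View pics/t3d.png

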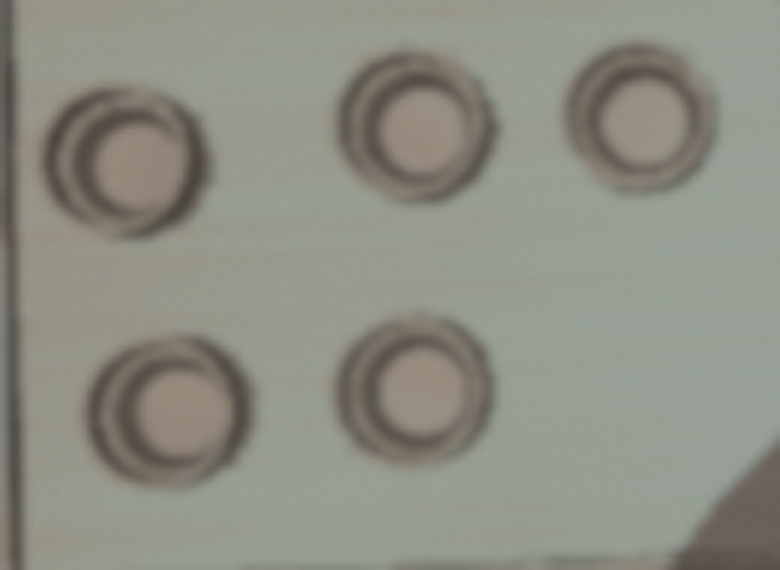

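Emit:
{"op": "jog_arm", "data": {"series": [{"dx": 0.004, "dy": 0.005, "dz": -0.045, "rx": 0, "ry": 0, "rz": 0, "gripper": 0.95}, {"dx": 0, "dy": 0, "dz": -0.045, "rx": 0, "ry": 0, "rz": 0, "gripper": 0.95}, {"dx": 0, "dy": 0, "dz": -0.045, "rx": 0, "ry": 0, "rz": 0, "gripper": 0.95}, {"dx": 0, "dy": 0, "dz": -0.03, "rx": 0, "ry": 0, "rz": 0, "gripper": 0.95}, {"dx": 0, "dy": 0, "dz": -0.017, "rx": 0, "ry": 0, "rz": 0, "gripper": 0.95}, {"dx": 0, "dy": 0, "dz": 0, "rx": 0, "ry": 0, "rz": 0, "gripper": 0.95}, {"dx": 0, "dy": 0, "dz": 0, "rx": 0, "ry": 0, "rz": 0, "gripper": 0.95}]}}

```text
t: 7.05
eef_pos: [581.1, 110.9, 28.0]
tcp_rot: [-1.571, -0.0, -0.801]
ft_force: [-0.8, -0.7, 0.5]
opening: 0.945
```

```bash
python3 - <<'E'
from h import *
save('wrist','w6.png'); save('scene','s6.png');print(env.state()['eef_pos'])
E
```

```text
[581.56771003 111.32848202  28.95087509]
```

View pics/w6.png

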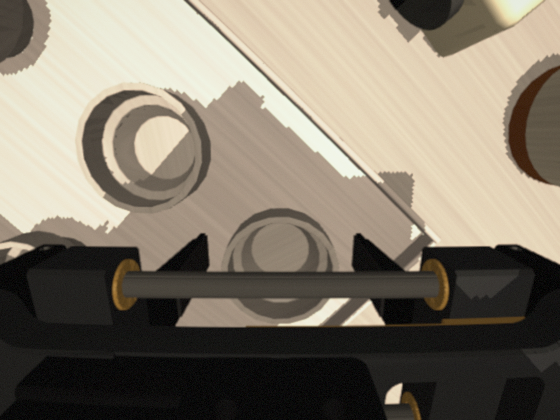

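View pics/s6.png

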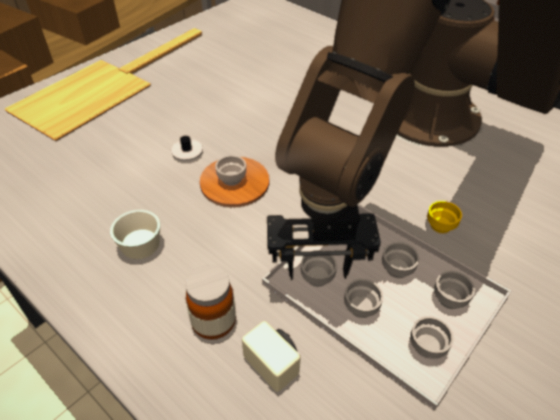

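Emit:
{"op": "jog_arm", "data": {"series": [{"dx": 0, "dy": 0, "dz": 0, "rx": 0, "ry": 0, "rz": 0, "gripper": 0.4}, {"dx": 0, "dy": 0, "dz": 0, "rx": 0, "ry": 0, "rz": 0, "gripper": 0.4}, {"dx": 0, "dy": 0, "dz": 0, "rx": 0, "ry": 0, "rz": 0, "gripper": 0.4}, {"dx": 0, "dy": 0, "dz": 0, "rx": 0, "ry": 0, "rz": 0, "gripper": 0.4}, {"dx": 0, "dy": 0, "dz": 0, "rx": 0, "ry": 0, "rz": 0, "gripper": 0.4}]}}

```text
t: 7.65
eef_pos: [581.0, 111.8, 28.0]
tcp_rot: [-1.571, -0.0, -0.8]
ft_force: [-0.7, -0.5, 3.3]
opening: 0.67
```

```bash
python3 - <<'E'
from h import *
s=env.state();save('wrist','w7.png'); print(s['eef_pos'],proj('wrist',(*s['eef_pos'][:2],44),s))
# base rim from scene s2
c=cv2.imread('pics/s6.png')
cv2.imwrite('pics/s6c.png',cv2.resize(c[140:210,160:280],None,fx=6,fy=6,interpolation=cv2.INTER_CUBIC))
E
```

```text
[581.02162315 111.78181129  27.960708  ] [282.37412216 267.47172701]
```

View pics/w7.png

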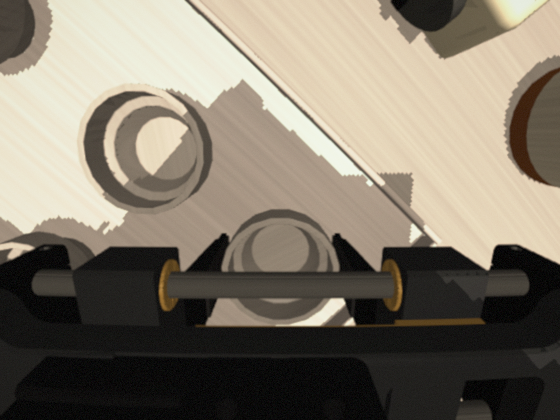

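View pics/s6c.png

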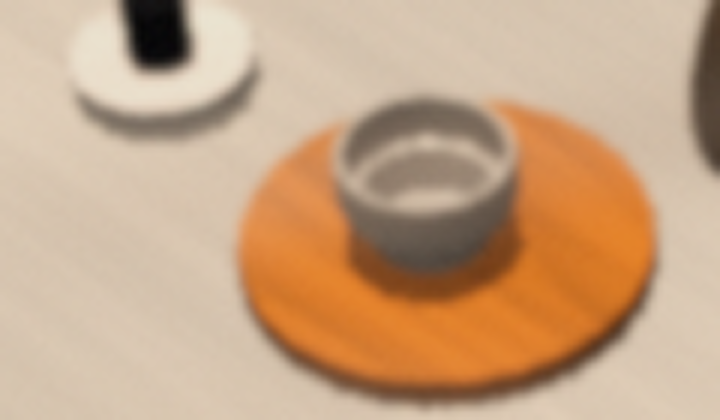

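```bash
python3 - <<'E'
from h import *
print(onz('scene',231.1,165.8,52))
E
```

```text
[ 508.8766646  -182.79117082]
```

Emit:
{"op": "jog_arm", "data": {"series": [{"dx": 0, "dy": 0, "dz": 0.02, "rx": 0, "ry": 0, "rz": 0, "gripper": 0.4}, {"dx": 0, "dy": 0, "dz": 0.04, "rx": 0, "ry": 0, "rz": 0, "gripper": 0.4}, {"dx": 0, "dy": 0, "dz": 0.045, "rx": 0, "ry": 0, "rz": 0, "gripper": 0.4}, {"dx": 0, "dy": 0, "dz": 0.035, "rx": 0, "ry": 0, "rz": 0, "gripper": 0.4}]}}

```text
t: 8.1
eef_pos: [580.9, 111.8, 169.7]
tcp_rot: [-1.57, -0.001, -0.8]
ft_force: [0.2, -0.2, -1.6]
opening: 0.672
```

Emit:
{"op": "jog_arm", "data": {"series": [{"dx": -0.009, "dy": -0.037, "dz": 0, "rx": 0, "ry": 0, "rz": 0, "gripper": 0.4}, {"dx": -0.009, "dy": -0.037, "dz": 0, "rx": 0, "ry": 0, "rz": 0, "gripper": 0.4}, {"dx": -0.009, "dy": -0.037, "dz": 0, "rx": 0, "ry": 0, "rz": 0, "gripper": 0.4}, {"dx": -0.009, "dy": -0.037, "dz": 0, "rx": 0, "ry": 0, "rz": 0, "gripper": 0.4}, {"dx": -0.009, "dy": -0.037, "dz": 0, "rx": 0, "ry": 0, "rz": 0, "gripper": 0.4}, {"dx": -0.009, "dy": -0.037, "dz": 0, "rx": 0, "ry": 0, "rz": 0, "gripper": 0.4}, {"dx": -0.009, "dy": -0.037, "dz": 0, "rx": 0, "ry": 0, "rz": 0, "gripper": 0.4}, {"dx": -0.009, "dy": -0.037, "dz": 0, "rx": 0, "ry": 0, "rz": 0, "gripper": 0.4}, {"dx": 0, "dy": 0, "dz": 0, "rx": 0, "ry": 0, "rz": 0, "gripper": 0.4}, {"dx": 0, "dy": 0, "dz": 0, "rx": 0, "ry": 0, "rz": 0, "gripper": 0.4}, {"dx": 0, "dy": 0, "dz": 0, "rx": 0, "ry": 0, "rz": 0, "gripper": 0.4}]}}

```text
t: 9.2
eef_pos: [508.9, -183.5, 167.5]
tcp_rot: [-1.571, 0.0, -0.8]
ft_force: [0.4, 0.4, -1.3]
opening: 0.672
```

```bash
python3 - <<'E'
from h import *
s=env.state();save('wrist','w8.png');save('scene','s8.png'); print(s['eef_pos'],proj('wrist',(509,-184,52),s),s['opening'])
E
```

```text
[ 508.93540261 -183.45701812  167.51919274] [281.74775098 209.12733424] 0.6720634209237177
```

View pics/w8.png

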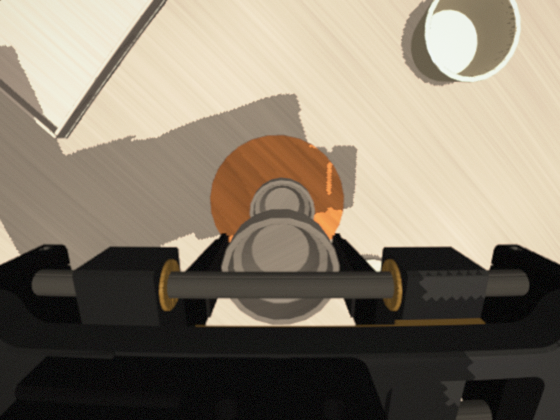

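View pics/s8.png

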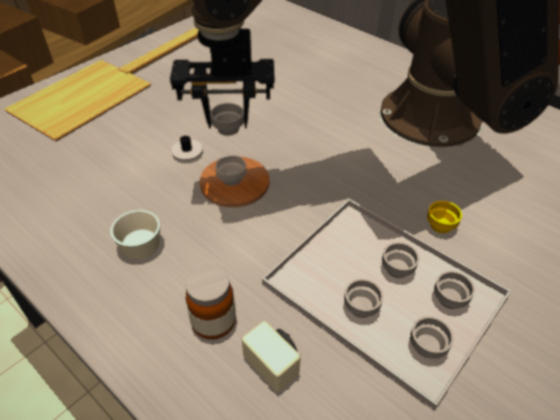

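Emit:
{"op": "jog_arm", "data": {"series": [{"dx": 0, "dy": -0.0005, "dz": -0.04, "rx": 0, "ry": 0, "rz": 0, "gripper": 0.4}, {"dx": 0, "dy": 0, "dz": -0.035, "rx": 0, "ry": 0, "rz": 0, "gripper": 0.4}, {"dx": 0, "dy": 0, "dz": -0.015, "rx": 0, "ry": 0, "rz": 0, "gripper": 0.4}, {"dx": 0, "dy": 0, "dz": -0.008, "rx": 0, "ry": 0, "rz": 0, "gripper": 0.4}, {"dx": 0, "dy": 0, "dz": -0.006, "rx": 0, "ry": 0, "rz": 0, "gripper": 0.4}, {"dx": 0, "dy": 0, "dz": -0.004, "rx": 0, "ry": 0, "rz": 0, "gripper": 0.4}, {"dx": 0, "dy": 0, "dz": 0, "rx": 0, "ry": 0, "rz": 0, "gripper": 0.4}]}}

```text
t: 10.0
eef_pos: [509.3, -184.7, 60.0]
tcp_rot: [-1.57, -0.001, -0.8]
ft_force: [0.6, -0.3, -1.3]
opening: 0.671
```

Emit:
{"op": "jog_arm", "data": {"series": [{"dx": 0, "dy": 0, "dz": -0.003, "rx": 0, "ry": 0, "rz": 0, "gripper": 0.4}, {"dx": 0, "dy": 0, "dz": -0.001, "rx": 0, "ry": 0, "rz": 0, "gripper": 0.4}, {"dx": 0, "dy": 0, "dz": 0, "rx": 0, "ry": 0, "rz": 0, "gripper": 0.4}]}}

```text
t: 10.3
eef_pos: [509.2, -184.9, 56.0]
tcp_rot: [-1.57, -0.001, -0.8]
ft_force: [2.2, -1.1, -0.3]
opening: 0.673
```

Emit:
{"op": "jog_arm", "data": {"series": [{"dx": 0, "dy": 0, "dz": 0, "rx": 0, "ry": 0, "rz": 0, "gripper": 0.75}, {"dx": 0, "dy": 0, "dz": 0, "rx": 0, "ry": 0, "rz": 0, "gripper": 0.95}, {"dx": 0, "dy": 0, "dz": 0, "rx": 0, "ry": 0, "rz": 0, "gripper": 0.95}, {"dx": 0, "dy": 0, "dz": 0.015, "rx": 0, "ry": 0, "rz": 0, "gripper": 0.95}, {"dx": 0, "dy": 0, "dz": 0.045, "rx": 0, "ry": 0, "rz": 0, "gripper": 0.95}, {"dx": 0, "dy": 0, "dz": 0.05, "rx": 0, "ry": 0, "rz": 0, "gripper": 0.95}, {"dx": 0, "dy": 0, "dz": 0.03, "rx": 0, "ry": 0, "rz": 0, "gripper": 0.95}, {"dx": 0, "dy": 0, "dz": 0, "rx": 0, "ry": 0, "rz": 0, "gripper": 0.95}, {"dx": 0, "dy": 0, "dz": 0, "rx": 0, "ry": 0, "rz": 0, "gripper": 0.95}]}}

```text
t: 11.2
eef_pos: [508.7, -184.6, 195.8]
tcp_rot: [-1.571, -0.001, -0.8]
ft_force: [-0.3, -0.2, -1.4]
opening: 0.948
```

```bash
python3 - <<'E'
from h import *
s=env.state();im=save('wrist','w9.png');sc=save('scene','s9.png');save('top','t9.png'); print(s['eef_pos'],proj('wrist',(509,-184,72),s))
a=cv2.resize(im[130:300,160:400],(480,340));b=cv2.resize(sc[110:210,170:310],(476,340))
cv2.imwrite('pics/x9.png',np.hstack([a[:,40:440],b[:,40:440]])[:,:,::-1])
E
```

```text
[ 508.73852811 -184.64988847  195.84028643] [280.83469619 206.20875564]
```

View pics/x9.png

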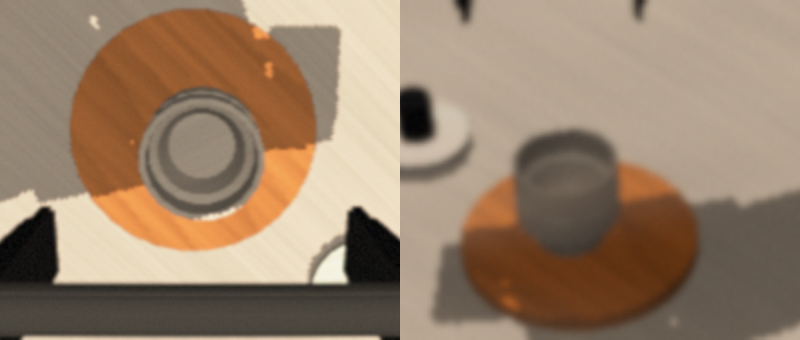

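View pics/t9.png

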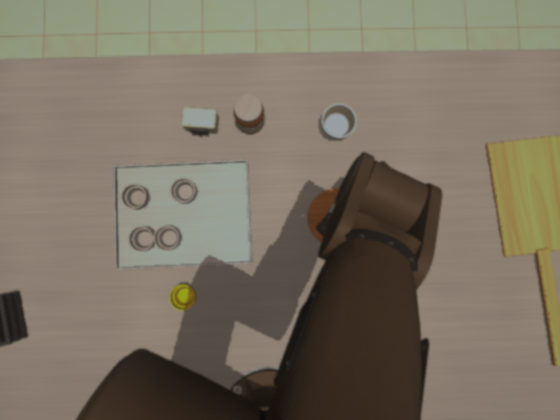

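Emit:
{"op": "jog_arm", "data": {"series": [{"dx": 0.007, "dy": 0.039, "dz": 0, "rx": 0, "ry": 0, "rz": 0, "gripper": 0.95}, {"dx": 0.007, "dy": 0.039, "dz": 0, "rx": 0, "ry": 0, "rz": 0, "gripper": 0.95}, {"dx": 0.007, "dy": 0.039, "dz": 0, "rx": 0, "ry": 0, "rz": 0, "gripper": 0.95}, {"dx": 0.007, "dy": 0.039, "dz": 0, "rx": 0, "ry": 0, "rz": 0, "gripper": 0.95}, {"dx": 0.007, "dy": 0.039, "dz": 0, "rx": 0, "ry": 0, "rz": 0, "gripper": 0.95}, {"dx": 0.007, "dy": 0.039, "dz": 0, "rx": 0, "ry": 0, "rz": 0, "gripper": 0.95}, {"dx": 0.007, "dy": 0.039, "dz": 0, "rx": 0, "ry": 0, "rz": 0, "gripper": 0.95}, {"dx": 0.007, "dy": 0.039, "dz": 0, "rx": 0, "ry": 0, "rz": 0, "gripper": 0.95}, {"dx": 0.007, "dy": 0.039, "dz": 0, "rx": 0, "ry": 0, "rz": 0, "gripper": 0.95}, {"dx": 0.007, "dy": 0.039, "dz": 0, "rx": 0, "ry": 0, "rz": 0, "gripper": 0.95}, {"dx": 0, "dy": 0, "dz": 0, "rx": 0, "ry": 0, "rz": 0, "gripper": 0.95}, {"dx": 0, "dy": 0, "dz": 0, "rx": 0, "ry": 0, "rz": 0, "gripper": 0.95}]}}

```text
t: 12.55
eef_pos: [578.3, 205.8, 194.1]
tcp_rot: [-1.573, 0.001, -0.798]
ft_force: [0.1, -0.1, 0.2]
opening: 0.953
```

```bash
python3 - <<'E'
from h import *
s=env.state();im=save('wrist','w10.png'); print(s['eef_pos'])
cv2.imwrite('pics/w10c.png',cv2.resize(im[40:300,20:360],None,fx=2.2,fy=2.2,interpolation=cv2.INTER_CUBIC)[:,:,::-1])
for p in [(581,206),(569,326),(464,308),(468,244)]: print(((proj('wrist',(*p,44),s)-[20,40])*2.2).round())
E
```

```text
[578.32307568 205.76960046 194.10180324]
[578. 350.]
[378. 194.]
[273. 375.]
[374. 452.]
```

View pics/w10c.png

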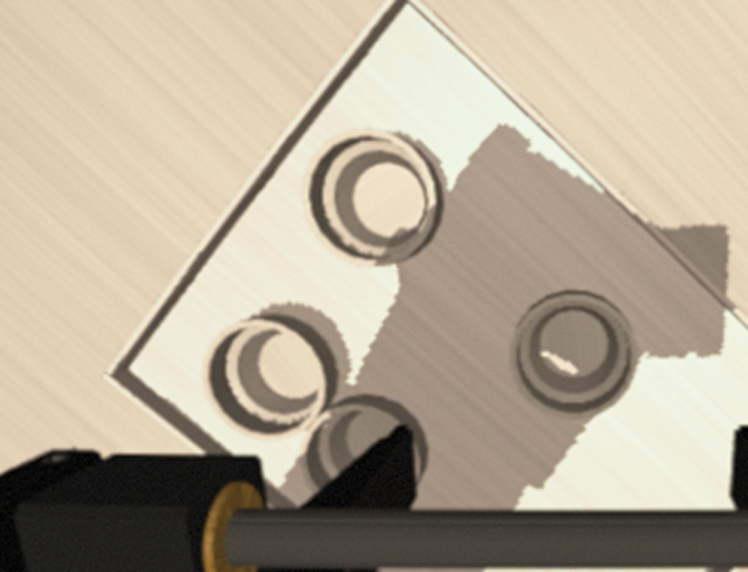

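Emit:
{"op": "jog_arm", "data": {"series": [{"dx": 0.0015, "dy": 0.0015, "dz": -0.045, "rx": 0, "ry": 0, "rz": 0, "gripper": 0.95}, {"dx": 0, "dy": 0, "dz": -0.045, "rx": 0, "ry": 0, "rz": 0, "gripper": 0.95}, {"dx": 0, "dy": 0, "dz": -0.045, "rx": 0, "ry": 0, "rz": 0, "gripper": 0.95}, {"dx": 0, "dy": 0, "dz": -0.02, "rx": 0, "ry": 0, "rz": 0, "gripper": 0.95}, {"dx": 0, "dy": 0, "dz": -0.011, "rx": 0, "ry": 0, "rz": 0, "gripper": 0.95}, {"dx": 0, "dy": 0, "dz": 0, "rx": 0, "ry": 0, "rz": 0, "gripper": 0.95}, {"dx": 0, "dy": 0, "dz": 0, "rx": 0, "ry": 0, "rz": 0, "gripper": 0.4}, {"dx": 0, "dy": 0, "dz": 0, "rx": 0, "ry": 0, "rz": 0, "gripper": 0.4}, {"dx": 0, "dy": 0, "dz": 0, "rx": 0, "ry": 0, "rz": 0, "gripper": 0.4}, {"dx": 0, "dy": 0, "dz": 0, "rx": 0, "ry": 0, "rz": 0, "gripper": 0.4}, {"dx": 0, "dy": 0, "dz": 0, "rx": 0, "ry": 0, "rz": 0, "gripper": 0.4}]}}

```text
t: 13.7
eef_pos: [580.7, 206.9, 30.5]
tcp_rot: [-1.57, -0.001, -0.8]
ft_force: [-1.0, -0.3, 6.2]
opening: 0.67
```

Emit:
{"op": "jog_arm", "data": {"series": [{"dx": 0, "dy": 0, "dz": 0.03, "rx": 0, "ry": 0, "rz": 0, "gripper": 0.4}, {"dx": 0, "dy": 0, "dz": 0.05, "rx": 0, "ry": 0, "rz": 0, "gripper": 0.4}, {"dx": -0.007, "dy": -0.039, "dz": 0.04, "rx": 0, "ry": 0, "rz": 0, "gripper": 0.4}, {"dx": -0.007, "dy": -0.039, "dz": 0.01, "rx": 0, "ry": 0, "rz": 0, "gripper": 0.4}, {"dx": -0.007, "dy": -0.039, "dz": 0, "rx": 0, "ry": 0, "rz": 0, "gripper": 0.4}, {"dx": -0.007, "dy": -0.039, "dz": 0, "rx": 0, "ry": 0, "rz": 0, "gripper": 0.4}, {"dx": -0.007, "dy": -0.039, "dz": 0, "rx": 0, "ry": 0, "rz": 0, "gripper": 0.4}, {"dx": -0.007, "dy": -0.039, "dz": 0, "rx": 0, "ry": 0, "rz": 0, "gripper": 0.4}, {"dx": -0.007, "dy": -0.039, "dz": 0, "rx": 0, "ry": 0, "rz": 0, "gripper": 0.4}, {"dx": -0.007, "dy": -0.039, "dz": 0, "rx": 0, "ry": 0, "rz": 0, "gripper": 0.4}, {"dx": -0.007, "dy": -0.039, "dz": 0, "rx": 0, "ry": 0, "rz": 0, "gripper": 0.4}, {"dx": -0.007, "dy": -0.039, "dz": 0, "rx": 0, "ry": 0, "rz": 0, "gripper": 0.4}]}}

```text
t: 14.9
eef_pos: [510.6, -180.3, 155.3]
tcp_rot: [-1.571, -0.0, -0.8]
ft_force: [1.0, -0.1, -1.8]
opening: 0.667
```

Emit:
{"op": "jog_arm", "data": {"series": [{"dx": 0, "dy": 0, "dz": 0, "rx": 0, "ry": 0, "rz": 0, "gripper": 0.4}, {"dx": 0, "dy": 0, "dz": 0, "rx": 0, "ry": 0, "rz": 0, "gripper": 0.4}, {"dx": 0, "dy": 0, "dz": 0, "rx": 0, "ry": 0, "rz": 0, "gripper": 0.4}]}}

```text
t: 15.2
eef_pos: [511.2, -178.0, 155.2]
tcp_rot: [-1.571, 0.0, -0.799]
ft_force: [-0.1, 1.0, -0.7]
opening: 0.665
```

```bash
python3 - <<'E'
from h import *
s=env.state();im=save('wrist','w11.png'); print(s['eef_pos'],s['opening'],proj('wrist',(509,-184.5,72),s))
E
```

```text
[ 511.19435201 -178.04245885  155.18246602] 0.6650562981283681 [284.98221435 224.43486575]
```

View pics/w11.png

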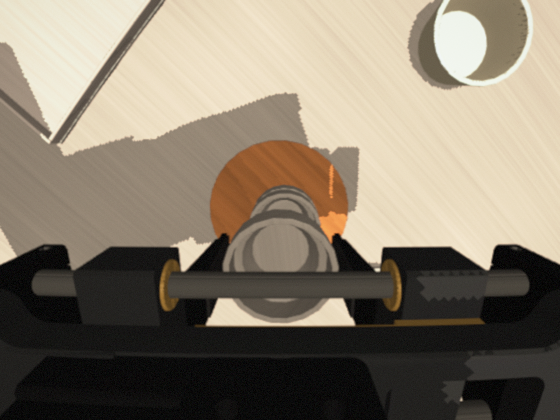

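Emit:
{"op": "jog_arm", "data": {"series": [{"dx": -0.002, "dy": -0.0065, "dz": 0, "rx": 0, "ry": 0, "rz": 0, "gripper": 0.4}, {"dx": 0, "dy": 0, "dz": -0.03, "rx": 0, "ry": 0, "rz": 0, "gripper": 0.4}, {"dx": 0, "dy": 0, "dz": -0.022, "rx": 0, "ry": 0, "rz": 0, "gripper": 0.4}, {"dx": 0, "dy": 0, "dz": -0.01, "rx": 0, "ry": 0, "rz": 0, "gripper": 0.4}, {"dx": 0, "dy": 0, "dz": -0.006, "rx": 0, "ry": 0, "rz": 0, "gripper": 0.4}, {"dx": 0, "dy": 0, "dz": -0.004, "rx": 0, "ry": 0, "rz": 0, "gripper": 0.4}, {"dx": 0, "dy": 0, "dz": -0.003, "rx": 0, "ry": 0, "rz": 0, "gripper": 0.4}, {"dx": 0, "dy": 0, "dz": 0, "rx": 0, "ry": 0, "rz": 0, "gripper": 0.4}]}}

```text
t: 16.05
eef_pos: [509.5, -185.4, 80.9]
tcp_rot: [-1.57, -0.001, -0.8]
ft_force: [-0.3, 1.8, 0.8]
opening: 0.67
```

Emit:
{"op": "jog_arm", "data": {"series": [{"dx": 0, "dy": 0, "dz": -0.002, "rx": 0, "ry": 0, "rz": 0, "gripper": 0.4}, {"dx": 0, "dy": 0, "dz": 0, "rx": 0, "ry": 0, "rz": 0, "gripper": 0.4}, {"dx": 0, "dy": 0, "dz": 0, "rx": 0, "ry": 0, "rz": 0, "gripper": 0.75}, {"dx": 0, "dy": 0, "dz": 0, "rx": 0, "ry": 0, "rz": 0, "gripper": 0.95}, {"dx": 0, "dy": 0, "dz": 0, "rx": 0, "ry": 0, "rz": 0, "gripper": 0.95}, {"dx": 0, "dy": 0, "dz": 0.015, "rx": 0, "ry": 0, "rz": 0, "gripper": 0.95}, {"dx": 0, "dy": 0, "dz": 0.045, "rx": 0, "ry": 0, "rz": 0, "gripper": 0.95}, {"dx": 0, "dy": 0, "dz": 0.05, "rx": 0, "ry": 0, "rz": 0, "gripper": 0.95}, {"dx": 0, "dy": 0, "dz": 0.01, "rx": 0, "ry": 0, "rz": 0, "gripper": 0.95}, {"dx": 0, "dy": 0, "dz": 0, "rx": 0, "ry": 0, "rz": 0, "gripper": 0.95}]}}

```text
t: 17.05
eef_pos: [509.7, -185.6, 199.8]
tcp_rot: [-1.57, -0.004, -0.8]
ft_force: [-0.0, 0.5, -0.2]
opening: 0.951
```

```bash
python3 - <<'E'
from h import *
s=env.state();im=save('wrist','w12.png');sc=save('scene','s12.png'); print(s['eef_pos'],proj('wrist',(509,-184,92),s))
a=cv2.resize(im[130:300,160:400],(480,340));b=cv2.resize(sc[110:210,170:310],(476,340))
cv2.imwrite('pics/x12.png',np.hstack([a[:,40:440],b[:,40:440]])[:,:,::-1])
E
```

```text
[ 509.68717932 -185.63297388  199.75565324] [279.15674408 210.23463885]
```

View pics/x12.png

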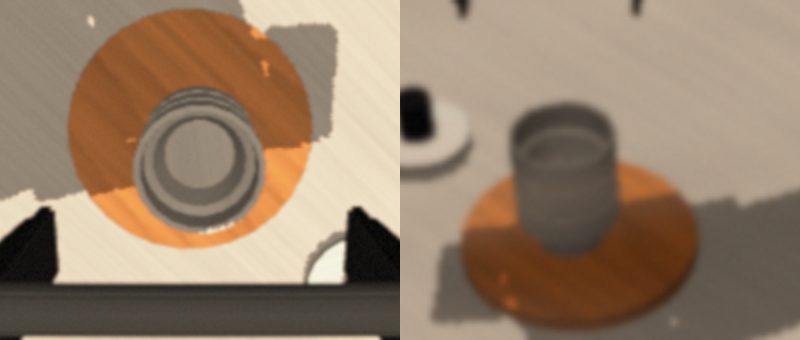

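Emit:
{"op": "jog_arm", "data": {"series": [{"dx": 0.0048, "dy": 0.043, "dz": 0, "rx": 0, "ry": 0, "rz": 3.8, "gripper": 0.95}, {"dx": 0.0048, "dy": 0.043, "dz": 0, "rx": 0, "ry": 0, "rz": 3.8, "gripper": 0.95}, {"dx": 0.0048, "dy": 0.043, "dz": 0, "rx": 0, "ry": 0, "rz": 3.8, "gripper": 0.95}, {"dx": 0.0048, "dy": 0.043, "dz": 0, "rx": 0, "ry": 0, "rz": 3.8, "gripper": 0.95}, {"dx": 0.0048, "dy": 0.043, "dz": 0, "rx": 0, "ry": 0, "rz": 3.8, "gripper": 0.95}, {"dx": 0.0048, "dy": 0.043, "dz": 0, "rx": 0, "ry": 0, "rz": 3.8, "gripper": 0.95}, {"dx": 0.0048, "dy": 0.043, "dz": 0, "rx": 0, "ry": 0, "rz": 3.8, "gripper": 0.95}, {"dx": 0.0048, "dy": 0.043, "dz": 0, "rx": 0, "ry": 0, "rz": 3.8, "gripper": 0.95}, {"dx": 0.0048, "dy": 0.043, "dz": 0, "rx": 0, "ry": 0, "rz": 3.8, "gripper": 0.95}, {"dx": 0.0048, "dy": 0.043, "dz": 0, "rx": 0, "ry": 0, "rz": 3.8, "gripper": 0.95}, {"dx": 0.0048, "dy": 0.043, "dz": 0, "rx": 0, "ry": 0, "rz": 3.8, "gripper": 0.95}, {"dx": 0.0048, "dy": 0.035, "dz": 0, "rx": 0, "ry": 0, "rz": 3.8, "gripper": 0.95}]}}

```text
t: 18.35
eef_pos: [566.0, 324.7, 195.5]
tcp_rot: [-1.572, 0.003, -0.001]
ft_force: [0.2, -0.4, -0.5]
opening: 0.946
```

Emit:
{"op": "jog_arm", "data": {"series": [{"dx": 0, "dy": 0, "dz": 0, "rx": 0, "ry": 0, "rz": 0, "gripper": 0.95}, {"dx": 0, "dy": 0, "dz": 0, "rx": 0, "ry": 0, "rz": 0, "gripper": 0.95}, {"dx": 0, "dy": 0, "dz": 0, "rx": 0, "ry": 0, "rz": 0, "gripper": 0.95}]}}

```text
t: 18.65
eef_pos: [566.4, 321.7, 196.8]
tcp_rot: [-1.572, 0.002, -0.005]
ft_force: [0.0, 0.1, 0.9]
opening: 0.949
```

```bash
python3 - <<'E'
from h import *
s=env.state();im=save('wrist','w13.png'); print(s['eef_pos'],s['tcp_rot'],s['joints'])
for p in [(567,328),(463,309),(468,244)]: print(((proj('wrist',(*p,44),s))).round())
E
```

```text
[566.44656063 321.65747479 196.78558986] [-1.57193817  0.00202541 -0.00522092] [ 4.15192484e-01  5.57039898e-01  1.52045149e+00 -2.46455240e-04
  1.06641635e+00  4.20531605e-01]
[282. 196.]
[189. 213.]
[198. 266.]
```

View pics/w13.png

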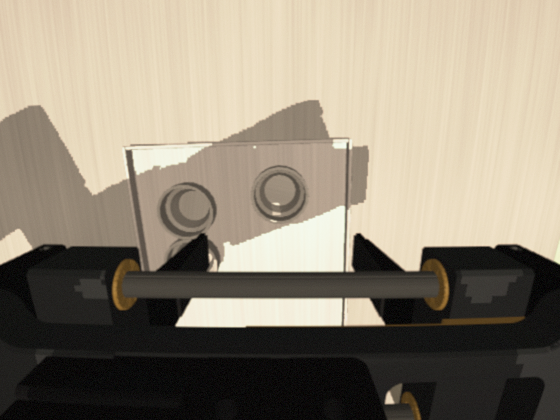

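Emit:
{"op": "jog_arm", "data": {"series": [{"dx": 0, "dy": 0.0073, "dz": -0.045, "rx": 0, "ry": 0, "rz": 0, "gripper": 0.93}, {"dx": 0, "dy": 0, "dz": -0.045, "rx": 0, "ry": 0, "rz": 0, "gripper": 0.93}, {"dx": 0, "dy": 0, "dz": -0.045, "rx": 0, "ry": 0, "rz": 0, "gripper": 0.93}, {"dx": 0, "dy": 0, "dz": -0.02, "rx": 0, "ry": 0, "rz": 0, "gripper": 0.93}, {"dx": 0, "dy": 0, "dz": -0.013, "rx": 0, "ry": 0, "rz": 0, "gripper": 0.93}, {"dx": 0, "dy": 0, "dz": 0, "rx": 0, "ry": 0, "rz": 0, "gripper": 0.93}, {"dx": 0, "dy": 0, "dz": 0, "rx": 0, "ry": 0, "rz": 0, "gripper": 0.93}]}}

```text
t: 19.4
eef_pos: [567.4, 329.8, 31.3]
tcp_rot: [-1.57, -0.001, -0.005]
ft_force: [0.6, 0.2, -0.4]
opening: 0.931
```

```bash
python3 - <<'E'
from h import *
s=env.state();im=save('wrist','w14.png'); print(s['eef_pos'],proj('wrist',(*s['eef_pos'][:2],44),s))
E
```

```text
[567.44750058 329.76998394  31.25056323] [282.42602794 266.53318175]
```

View pics/w14.png

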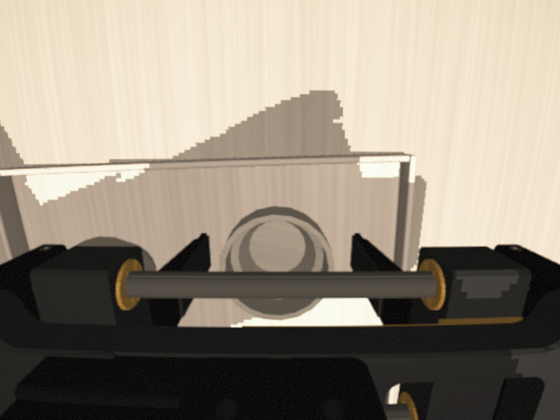

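Emit:
{"op": "jog_arm", "data": {"series": [{"dx": -0.0025, "dy": 0, "dz": -0.003, "rx": 0, "ry": 0, "rz": 0, "gripper": 0.9}, {"dx": 0, "dy": 0, "dz": 0, "rx": 0, "ry": 0, "rz": 0, "gripper": 0.4}, {"dx": 0, "dy": 0, "dz": 0, "rx": 0, "ry": 0, "rz": 0, "gripper": 0.4}, {"dx": 0, "dy": 0, "dz": 0, "rx": 0, "ry": 0, "rz": 0, "gripper": 0.4}, {"dx": 0, "dy": 0, "dz": 0, "rx": 0, "ry": 0, "rz": 0, "gripper": 0.4}, {"dx": 0, "dy": 0, "dz": 0, "rx": 0, "ry": 0, "rz": 0, "gripper": 0.4}]}}

```text
t: 20.05
eef_pos: [564.5, 330.0, 27.5]
tcp_rot: [-1.571, -0.001, -0.004]
ft_force: [-1.4, 0.2, 2.6]
opening: 0.662
```

Emit:
{"op": "jog_arm", "data": {"series": [{"dx": 0, "dy": 0, "dz": 0.03, "rx": 0, "ry": 0, "rz": 0, "gripper": 0.4}, {"dx": 0, "dy": 0, "dz": 0.045, "rx": 0, "ry": 0, "rz": 0, "gripper": 0.4}, {"dx": 0, "dy": -0.02, "dz": 0.045, "rx": 0, "ry": 0, "rz": 0, "gripper": 0.4}, {"dx": -0.005, "dy": -0.04, "dz": 0.03, "rx": 0, "ry": 0, "rz": 0, "gripper": 0.4}, {"dx": -0.005, "dy": -0.04, "dz": 0, "rx": 0, "ry": 0, "rz": 0, "gripper": 0.4}, {"dx": -0.005, "dy": -0.04, "dz": 0, "rx": 0, "ry": 0, "rz": 0, "gripper": 0.4}, {"dx": -0.005, "dy": -0.04, "dz": 0, "rx": 0, "ry": 0, "rz": 0, "gripper": 0.4}, {"dx": -0.005, "dy": -0.04, "dz": 0, "rx": 0, "ry": 0, "rz": 0, "gripper": 0.4}, {"dx": -0.005, "dy": -0.04, "dz": 0, "rx": 0, "ry": 0, "rz": 0, "gripper": 0.4}, {"dx": -0.005, "dy": -0.04, "dz": 0, "rx": 0, "ry": 0, "rz": 0, "gripper": 0.4}, {"dx": -0.005, "dy": -0.04, "dz": 0, "rx": 0, "ry": 0, "rz": 0, "gripper": 0.4}, {"dx": -0.005, "dy": -0.04, "dz": 0, "rx": 0, "ry": 0, "rz": 0, "gripper": 0.4}]}}

```text
t: 21.25
eef_pos: [518.8, -51.4, 177.0]
tcp_rot: [-1.571, 0.0, -0.004]
ft_force: [0.8, -0.4, -1.2]
opening: 0.659
```

Emit:
{"op": "jog_arm", "data": {"series": [{"dx": -0.005, "dy": -0.04, "dz": 0, "rx": 0, "ry": 0, "rz": 0, "gripper": 0.4}, {"dx": -0.005, "dy": -0.04, "dz": 0, "rx": 0, "ry": 0, "rz": 0, "gripper": 0.4}, {"dx": 0, "dy": -0.03, "dz": 0, "rx": 0, "ry": 0, "rz": 0, "gripper": 0.4}, {"dx": 0, "dy": 0, "dz": 0, "rx": 0, "ry": 0, "rz": 0, "gripper": 0.4}, {"dx": 0, "dy": 0, "dz": 0, "rx": 0, "ry": 0, "rz": 0, "gripper": 0.4}]}}

```text
t: 21.75
eef_pos: [509.0, -160.1, 176.8]
tcp_rot: [-1.57, 0.0, -0.006]
ft_force: [0.1, 0.3, -1.5]
opening: 0.662
```

```bash
python3 - <<'E'
from h import *
s=env.state();im=save('wrist','w15.png'); print(s['eef_pos'],s['opening'],proj('wrist',(509,-184.5,92),s))
E
```

```text
[ 508.97537619 -160.12383287  176.77247391] 0.6623838835060556 [281.67025278 244.46164487]
```

View pics/w15.png

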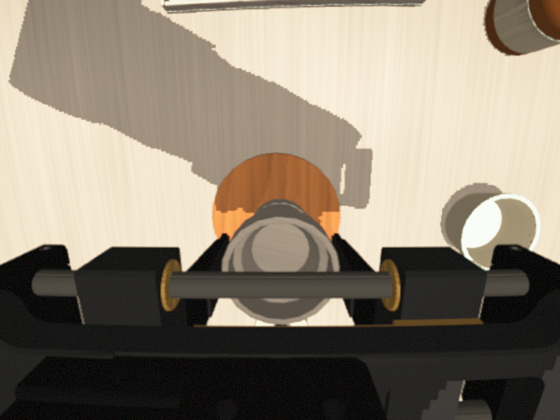

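Emit:
{"op": "jog_arm", "data": {"series": [{"dx": 0, "dy": -0.0245, "dz": 0, "rx": 0, "ry": 0, "rz": 0, "gripper": 0.4}, {"dx": 0, "dy": 0, "dz": -0.03, "rx": 0, "ry": 0, "rz": 0, "gripper": 0.4}, {"dx": 0, "dy": 0, "dz": -0.024, "rx": 0, "ry": 0, "rz": 0, "gripper": 0.4}, {"dx": 0, "dy": 0, "dz": -0.01, "rx": 0, "ry": 0, "rz": 0, "gripper": 0.4}, {"dx": 0, "dy": 0, "dz": -0.008, "rx": 0, "ry": 0, "rz": 0, "gripper": 0.4}, {"dx": 0, "dy": 0, "dz": -0.005, "rx": 0, "ry": 0, "rz": 0, "gripper": 0.4}, {"dx": 0, "dy": 0, "dz": -0.003, "rx": 0, "ry": 0, "rz": 0, "gripper": 0.4}, {"dx": 0, "dy": 0, "dz": 0, "rx": 0, "ry": 0, "rz": 0, "gripper": 0.4}]}}

```text
t: 22.6
eef_pos: [509.3, -183.8, 101.8]
tcp_rot: [-1.572, -0.001, -0.003]
ft_force: [-14.7, 7.3, 56.1]
opening: 0.662
```

Emit:
{"op": "jog_arm", "data": {"series": [{"dx": 0, "dy": 0, "dz": 0.006, "rx": 0, "ry": 0, "rz": 0, "gripper": 0.4}, {"dx": 0, "dy": 0, "dz": 0, "rx": 0, "ry": 0, "rz": 0, "gripper": 0.4}]}}

```text
t: 22.8
eef_pos: [510.1, -184.3, 104.7]
tcp_rot: [-1.572, -0.003, -0.003]
ft_force: [-0.6, 0.2, -0.7]
opening: 0.66
```

```bash
python3 - <<'E'
from h import *
s=env.state();im=save('wrist','w16.png');sc=save('scene','s16.png'); print(s['eef_pos'],s['ft_force'],s['opening'])
a=cv2.resize(im[130:330,160:400],(408,340));b=cv2.resize(sc[90:210,170:310],(397,340))
cv2.imwrite('pics/x16.png',np.hstack([a,b])[:,:,::-1])
E
```

```text
[ 510.13060455 -184.28298677  104.74785614] [-0.60675038  0.15118355 -0.72732997] 0.6597817280818384
```

View pics/x16.png

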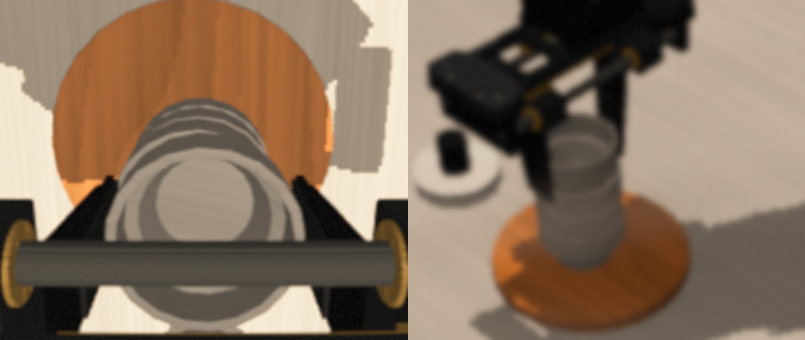

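Emit:
{"op": "jog_arm", "data": {"series": [{"dx": 0, "dy": 0, "dz": 0, "rx": 0, "ry": 0, "rz": 0, "gripper": 0.71}, {"dx": 0, "dy": 0, "dz": 0, "rx": 0, "ry": 0, "rz": 0, "gripper": 0.76}, {"dx": 0, "dy": 0, "dz": 0, "rx": 0, "ry": 0, "rz": 0, "gripper": 0.85}, {"dx": 0, "dy": 0, "dz": 0, "rx": 0, "ry": 0, "rz": 0, "gripper": 0.95}, {"dx": 0, "dy": 0, "dz": 0.01, "rx": 0, "ry": 0, "rz": 0, "gripper": 0.95}, {"dx": 0, "dy": 0, "dz": 0.045, "rx": 0, "ry": 0, "rz": 0, "gripper": 0.95}, {"dx": 0, "dy": 0, "dz": 0.045, "rx": 0, "ry": 0, "rz": 0, "gripper": 0.95}, {"dx": 0, "dy": 0, "dz": 0, "rx": 0, "ry": 0, "rz": 0, "gripper": 0.95}]}}

```text
t: 23.7
eef_pos: [511.1, -185.2, 208.8]
tcp_rot: [-1.575, -0.008, -0.004]
ft_force: [-0.9, 1.0, -0.8]
opening: 0.949
```

```bash
python3 - <<'E'
from h import *
s=env.state();im=save('wrist','w17.png');sc=save('scene','s17.png'); print(s['eef_pos'],s['ft_force'],s['opening'],proj('wrist',(509.5,-184.5,112),s),proj('wrist',(509.5,-184.5,92),s))
a=cv2.resize(im[130:330,160:400],(408,340));b=cv2.resize(sc[90:210,170:310],(397,340))
cv2.imwrite('pics/x17.png',np.hstack([a,b])[:,:,::-1])
E
```

```text
[ 511.05754934 -185.19262405  208.81502288] [-0.93064017  0.97286399 -0.7671537 ] 0.9487357069552299 [278.83148523 213.58815441] [278.73683711 208.26359598]
```

View pics/x17.png

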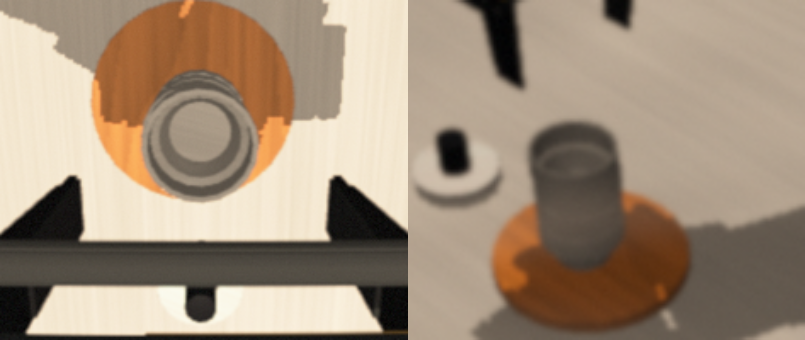

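```bash
python3 - <<'E'
from h import *
for z in (112,118): print(proj('scene',(508.5,-185,z)))
sc=cv2.imread('pics/s17.png');cv2.imwrite('pics/s17c.png',cv2.resize(sc[115:200,190:280],None,fx=7,fy=7,interpolation=cv2.INTER_CUBIC))
E
```

```text
[228.52783565 142.51409821]
[228.32172108 140.13302368]
```

View pics/s17c.png

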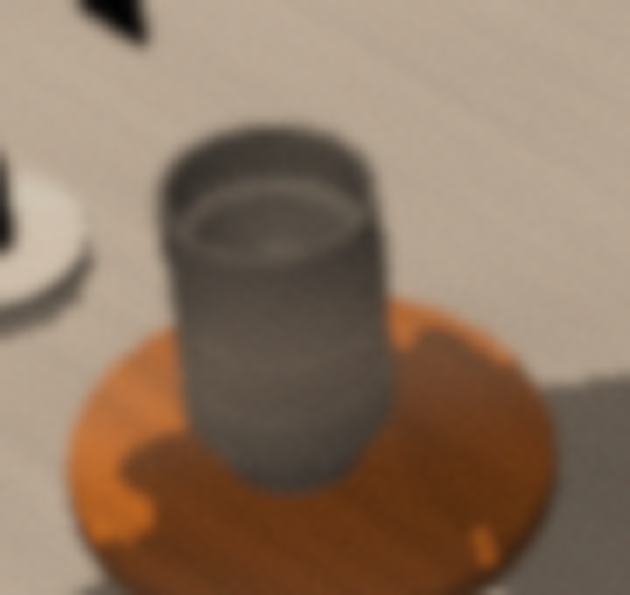

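Emit:
{"op": "jog_arm", "data": {"series": [{"dx": -0.004, "dy": 0.039, "dz": 0, "rx": 0, "ry": 0, "rz": 0, "gripper": 0.95}, {"dx": -0.004, "dy": 0.039, "dz": 0, "rx": 0, "ry": 0, "rz": 0, "gripper": 0.95}, {"dx": -0.004, "dy": 0.039, "dz": 0, "rx": 0, "ry": 0, "rz": 0, "gripper": 0.95}, {"dx": -0.004, "dy": 0.039, "dz": 0, "rx": 0, "ry": 0, "rz": 0, "gripper": 0.95}, {"dx": -0.004, "dy": 0.039, "dz": 0, "rx": 0, "ry": 0, "rz": 0, "gripper": 0.95}, {"dx": -0.004, "dy": 0.039, "dz": 0, "rx": 0, "ry": 0, "rz": 0, "gripper": 0.95}, {"dx": -0.004, "dy": 0.039, "dz": 0, "rx": 0, "ry": 0, "rz": 0, "gripper": 0.95}, {"dx": -0.004, "dy": 0.039, "dz": 0, "rx": 0, "ry": 0, "rz": 0, "gripper": 0.95}, {"dx": -0.004, "dy": 0.039, "dz": 0, "rx": 0, "ry": 0, "rz": 0, "gripper": 0.95}, {"dx": -0.004, "dy": 0.039, "dz": 0, "rx": 0, "ry": 0, "rz": 0, "gripper": 0.95}, {"dx": -0.003, "dy": 0.039, "dz": 0, "rx": 0, "ry": 0, "rz": 0, "gripper": 0.95}]}}

```text
t: 24.9
eef_pos: [465.3, 246.0, 201.8]
tcp_rot: [-1.572, 0.002, -0.004]
ft_force: [0.6, -0.2, -0.2]
opening: 0.952
```

Emit:
{"op": "jog_arm", "data": {"series": [{"dx": 0, "dy": 0, "dz": 0, "rx": 0, "ry": 0, "rz": 0, "gripper": 0.95}, {"dx": 0, "dy": 0, "dz": 0, "rx": 0, "ry": 0, "rz": 0, "gripper": 0.95}, {"dx": 0, "dy": 0, "dz": 0, "rx": 0, "ry": 0, "rz": 0, "gripper": 0.95}]}}

```text
t: 25.2
eef_pos: [466.0, 243.8, 202.3]
tcp_rot: [-1.571, 0.001, -0.005]
ft_force: [0.1, -0.1, -0.0]
opening: 0.948
```

```bash
python3 - <<'E'
from h import *
s=env.state();im=save('wrist','w18.png'); print(s['eef_pos'],s['tcp_rot'],s['joints'])
for p in [(463,309),(468,244)]: print(((proj('wrist',(*p,44),s))).round())
E
```

```text
[466.04458897 243.82272829 202.33278895] [-1.57149105e+00  1.38443579e-03 -4.50592182e-03] [ 3.56473617e-01  3.78940516e-01  1.82743792e+00 -1.99815148e-04
  9.36754809e-01  3.61097553e-01]
[278. 141.]
[283. 200.]
```

View pics/w18.png

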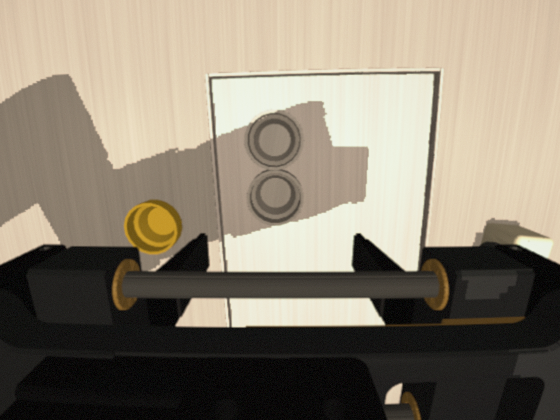

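```bash
python3 - <<'E'
from h import *
s=env.state()
for p in [(274.5,196),(274,139)]: print(onz('wrist',*p,44,s))
E
```

```text
[458.73063712 248.52887509]
[458.83635326 310.67453513]
```

Emit:
{"op": "jog_arm", "data": {"series": [{"dx": -0.0065, "dy": 0.004, "dz": -0.045, "rx": 0, "ry": 0, "rz": 0, "gripper": 0.9}, {"dx": 0, "dy": 0, "dz": -0.045, "rx": 0, "ry": 0, "rz": 0, "gripper": 0.9}, {"dx": 0, "dy": 0, "dz": -0.04, "rx": 0, "ry": 0, "rz": 0, "gripper": 0.9}, {"dx": 0, "dy": 0, "dz": -0.015, "rx": 0, "ry": 0, "rz": 0, "gripper": 0.9}, {"dx": 0, "dy": 0, "dz": 0, "rx": 0, "ry": 0, "rz": 0, "gripper": 0.9}, {"dx": 0, "dy": 0, "dz": 0, "rx": 0, "ry": 0, "rz": 0, "gripper": 0.9}]}}

```text
t: 25.85
eef_pos: [460.3, 248.0, 58.5]
tcp_rot: [-1.571, -0.0, -0.005]
ft_force: [-0.1, -0.1, 0.4]
opening: 0.9
```

```bash
python3 - <<'E'
from h import *
s=env.state();im=save('wrist','w19.png'); print(s['eef_pos'],proj('wrist',(*s['eef_pos'][:2],44),s))
E
```

```text
[460.27126941 248.01470494  58.46861477] [282.03692958 248.20176241]
```

View pics/w19.png

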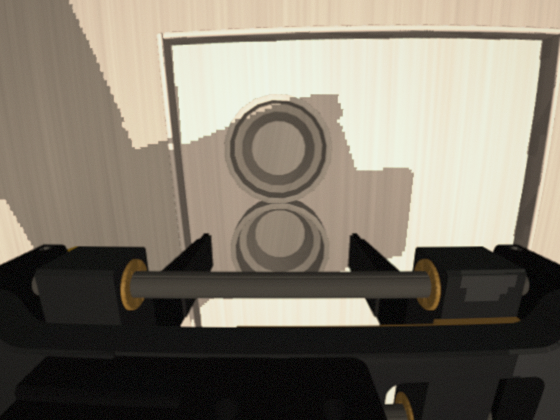

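Emit:
{"op": "jog_arm", "data": {"series": [{"dx": -0.001, "dy": 0, "dz": -0.015, "rx": 0, "ry": 0, "rz": 0, "gripper": 0.9}, {"dx": 0, "dy": 0, "dz": -0.008, "rx": 0, "ry": 0, "rz": 0, "gripper": 0.9}, {"dx": 0, "dy": 0, "dz": 0, "rx": 0, "ry": 0, "rz": 0, "gripper": 0.4}, {"dx": 0, "dy": 0, "dz": 0, "rx": 0, "ry": 0, "rz": 0, "gripper": 0.4}, {"dx": 0, "dy": 0, "dz": 0, "rx": 0, "ry": 0, "rz": 0, "gripper": 0.4}, {"dx": 0, "dy": 0, "dz": 0, "rx": 0, "ry": 0, "rz": 0, "gripper": 0.4}, {"dx": 0, "dy": 0, "dz": 0, "rx": 0, "ry": 0, "rz": 0, "gripper": 0.4}]}}

```text
t: 26.6
eef_pos: [459.1, 248.8, 35.6]
tcp_rot: [-1.57, -0.001, -0.004]
ft_force: [-0.4, -1.1, 6.2]
opening: 0.67
```

Emit:
{"op": "jog_arm", "data": {"series": [{"dx": 0, "dy": 0, "dz": 0.03, "rx": 0, "ry": 0, "rz": 0, "gripper": 0.4}, {"dx": 0, "dy": 0, "dz": 0.045, "rx": 0, "ry": 0, "rz": 0, "gripper": 0.4}, {"dx": 0, "dy": 0, "dz": 0.045, "rx": 0, "ry": 0, "rz": 0, "gripper": 0.4}, {"dx": 0, "dy": -0.02, "dz": 0.04, "rx": 0, "ry": 0, "rz": 0, "gripper": 0.4}, {"dx": 0.005, "dy": -0.04, "dz": 0, "rx": 0, "ry": 0, "rz": 0, "gripper": 0.4}, {"dx": 0.005, "dy": -0.04, "dz": 0, "rx": 0, "ry": 0, "rz": 0, "gripper": 0.4}, {"dx": 0.005, "dy": -0.04, "dz": 0, "rx": 0, "ry": 0, "rz": 0, "gripper": 0.4}, {"dx": 0.005, "dy": -0.04, "dz": 0, "rx": 0, "ry": 0, "rz": 0, "gripper": 0.4}, {"dx": 0.005, "dy": -0.04, "dz": 0, "rx": 0, "ry": 0, "rz": 0, "gripper": 0.4}, {"dx": 0.005, "dy": -0.04, "dz": 0, "rx": 0, "ry": 0, "rz": 0, "gripper": 0.4}, {"dx": 0.005, "dy": -0.04, "dz": 0, "rx": 0, "ry": 0, "rz": 0, "gripper": 0.4}, {"dx": 0.005, "dy": -0.04, "dz": 0, "rx": 0, "ry": 0, "rz": 0, "gripper": 0.4}]}}

```text
t: 27.8
eef_pos: [498.5, -93.0, 195.1]
tcp_rot: [-1.571, 0.0, -0.004]
ft_force: [1.1, 0.7, -1.6]
opening: 0.671
```

Emit:
{"op": "jog_arm", "data": {"series": [{"dx": 0.005, "dy": -0.04, "dz": 0, "rx": 0, "ry": 0, "rz": 0, "gripper": 0.4}, {"dx": 0.005, "dy": -0.03, "dz": 0, "rx": 0, "ry": 0, "rz": 0, "gripper": 0.4}, {"dx": 0, "dy": 0, "dz": 0, "rx": 0, "ry": 0, "rz": 0, "gripper": 0.4}, {"dx": 0, "dy": 0, "dz": 0, "rx": 0, "ry": 0, "rz": 0, "gripper": 0.4}]}}

```text
t: 28.2
eef_pos: [508.4, -161.6, 194.7]
tcp_rot: [-1.57, 0.001, -0.005]
ft_force: [-0.7, 0.9, -0.8]
opening: 0.674
```

```bash
python3 - <<'E'
from h import *
s=env.state();im=save('wrist','w20.png');save('scene','s20.png'); print(s['eef_pos'],s['opening'])
E
```

```text
[ 508.39960154 -161.6383501   194.69801841] 0.6741179008404207
```

View pics/w20.png

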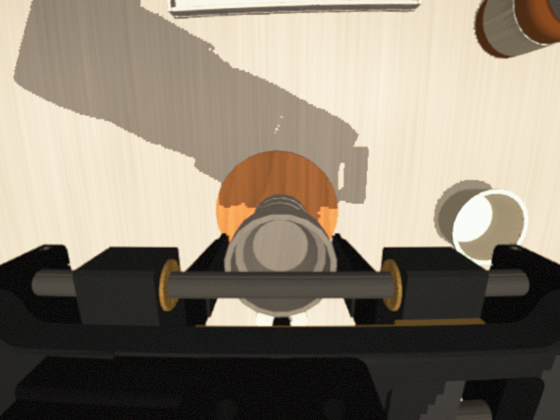

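View pics/s20.png

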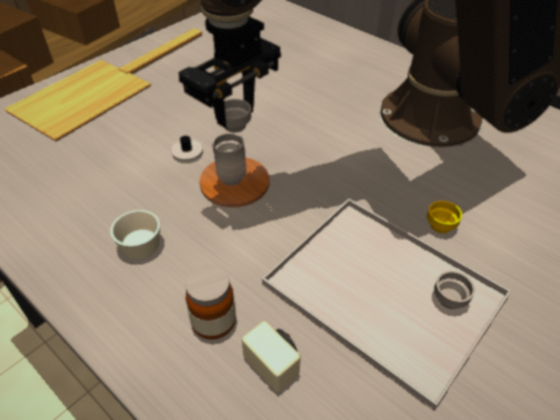

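Emit:
{"op": "jog_arm", "data": {"series": [{"dx": 0.0005, "dy": -0.0235, "dz": 0, "rx": 0, "ry": 0, "rz": 0, "gripper": 0.4}, {"dx": 0, "dy": 0, "dz": -0.025, "rx": 0, "ry": 0, "rz": 0, "gripper": 0.4}, {"dx": 0, "dy": 0, "dz": -0.02, "rx": 0, "ry": 0, "rz": 0, "gripper": 0.4}, {"dx": 0, "dy": 0, "dz": -0.01, "rx": 0, "ry": 0, "rz": 0, "gripper": 0.4}, {"dx": 0, "dy": 0, "dz": -0.006, "rx": 0, "ry": 0, "rz": 0, "gripper": 0.4}, {"dx": 0, "dy": 0, "dz": 0, "rx": 0, "ry": 0, "rz": 0, "gripper": 0.4}]}}

```text
t: 28.9
eef_pos: [509.3, -184.3, 133.9]
tcp_rot: [-1.571, 0.0, -0.003]
ft_force: [-0.4, -0.1, -1.3]
opening: 0.672
```

Emit:
{"op": "jog_arm", "data": {"series": [{"dx": 0, "dy": -0.0005, "dz": -0.004, "rx": 0, "ry": 0, "rz": 0, "gripper": 0.4}, {"dx": 0, "dy": 0, "dz": -0.003, "rx": 0, "ry": 0, "rz": 0, "gripper": 0.4}, {"dx": 0, "dy": 0, "dz": -0.002, "rx": 0, "ry": 0, "rz": 0, "gripper": 0.4}, {"dx": 0, "dy": 0, "dz": 0, "rx": 0, "ry": 0, "rz": 0, "gripper": 0.4}]}}

```text
t: 29.3
eef_pos: [509.2, -185.4, 125.0]
tcp_rot: [-1.571, 0.0, -0.004]
ft_force: [0.5, 0.0, -1.5]
opening: 0.671
```

Emit:
{"op": "jog_arm", "data": {"series": [{"dx": 0, "dy": 0, "dz": -0.001, "rx": 0, "ry": 0, "rz": 0, "gripper": 0.4}, {"dx": 0, "dy": 0, "dz": 0, "rx": 0, "ry": 0, "rz": 0, "gripper": 0.7}, {"dx": 0, "dy": 0, "dz": 0, "rx": 0, "ry": 0, "rz": 0, "gripper": 0.8}, {"dx": 0, "dy": 0, "dz": 0, "rx": 0, "ry": 0, "rz": 0, "gripper": 0.95}, {"dx": 0, "dy": 0, "dz": 0, "rx": 0, "ry": 0, "rz": 0, "gripper": 0.95}, {"dx": 0, "dy": 0, "dz": 0.015, "rx": 0, "ry": 0, "rz": 0, "gripper": 0.95}, {"dx": 0, "dy": 0, "dz": 0.045, "rx": 0, "ry": 0, "rz": 0, "gripper": 0.95}, {"dx": 0, "dy": 0, "dz": 0.04, "rx": 0, "ry": 0, "rz": 0, "gripper": 0.95}, {"dx": 0, "dy": 0, "dz": 0, "rx": 0, "ry": 0, "rz": 0, "gripper": 0.95}]}}

```text
t: 30.2
eef_pos: [510.9, -186.1, 228.9]
tcp_rot: [-1.575, -0.008, -0.004]
ft_force: [1.1, 0.2, -0.1]
opening: 0.949
```

```bash
python3 - <<'E'
from h import *
s=env.state();im=save('wrist','w21.png');sc=save('scene','s21.png'); print(s['eef_pos'],s['ft_force'],(proj('wrist',(509,-184.5,132),s)-[160,130])*1.7,(proj('scene',(509,-184.5,132))-[170,90])*2.833)
a=cv2.resize(im[130:330,160:400],(408,340));b=cv2.resize(sc[90:210,170:310],(397,340))
cv2.imwrite('pics/x21.png',np.hstack([a,b])[:,:,::-1])
E
```

```text
[ 510.93282578 -186.12084287  228.9171588 ] [ 1.0526073  0.2320294 -0.1397096] [201.40498845 140.43880663] [163.81818588 126.68579763]
```

View pics/x21.png

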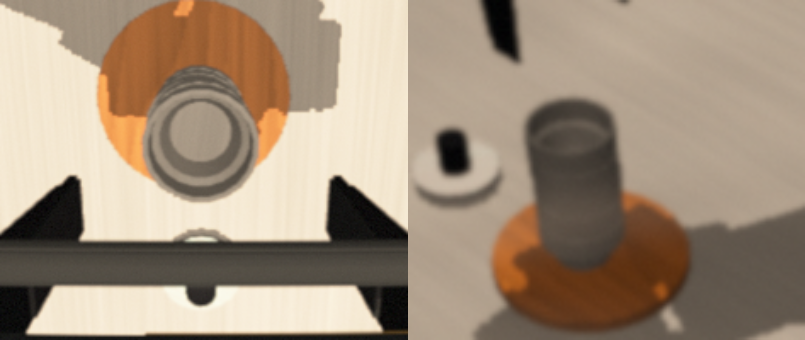

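Emit:
{"op": "jog_arm", "data": {"series": [{"dx": -0.004, "dy": 0.041, "dz": 0, "rx": 0, "ry": 0, "rz": 0, "gripper": 0.95}, {"dx": -0.004, "dy": 0.041, "dz": 0, "rx": 0, "ry": 0, "rz": 0, "gripper": 0.95}, {"dx": -0.004, "dy": 0.041, "dz": 0, "rx": 0, "ry": 0, "rz": 0, "gripper": 0.95}, {"dx": -0.004, "dy": 0.041, "dz": 0, "rx": 0, "ry": 0, "rz": 0, "gripper": 0.95}, {"dx": -0.004, "dy": 0.041, "dz": 0, "rx": 0, "ry": 0, "rz": 0, "gripper": 0.95}, {"dx": -0.004, "dy": 0.041, "dz": 0, "rx": 0, "ry": 0, "rz": 0, "gripper": 0.95}, {"dx": -0.004, "dy": 0.041, "dz": 0, "rx": 0, "ry": 0, "rz": 0, "gripper": 0.95}, {"dx": -0.004, "dy": 0.041, "dz": 0, "rx": 0, "ry": 0, "rz": 0, "gripper": 0.95}, {"dx": -0.004, "dy": 0.041, "dz": 0, "rx": 0, "ry": 0, "rz": 0, "gripper": 0.95}, {"dx": -0.004, "dy": 0.041, "dz": 0, "rx": 0, "ry": 0, "rz": 0, "gripper": 0.95}, {"dx": -0.004, "dy": 0.041, "dz": 0, "rx": 0, "ry": 0, "rz": 0, "gripper": 0.95}, {"dx": -0.004, "dy": 0.041, "dz": 0, "rx": 0, "ry": 0, "rz": 0, "gripper": 0.95}]}}

```text
t: 31.5
eef_pos: [460.4, 308.1, 222.4]
tcp_rot: [-1.572, 0.002, -0.004]
ft_force: [0.3, 0.2, 1.0]
opening: 0.947
```

Emit:
{"op": "jog_arm", "data": {"series": [{"dx": 0, "dy": 0, "dz": -0.04, "rx": 0, "ry": 0, "rz": 0, "gripper": 0.9}, {"dx": 0, "dy": 0, "dz": -0.04, "rx": 0, "ry": 0, "rz": 0, "gripper": 0.9}, {"dx": 0, "dy": 0, "dz": 0, "rx": 0, "ry": 0, "rz": 0, "gripper": 0.9}, {"dx": 0, "dy": 0, "dz": 0, "rx": 0, "ry": 0, "rz": 0, "gripper": 0.9}]}}

```text
t: 31.9
eef_pos: [461.1, 306.4, 143.5]
tcp_rot: [-1.572, 0.002, -0.004]
ft_force: [1.1, 0.1, 0.6]
opening: 0.902
```

```bash
python3 - <<'E'
from h import *
s=env.state();im=save('wrist','w22.png'); print(s['eef_pos'],s['tcp_rot'])
for p in [(461,310)]: print(((proj('wrist',(*p,44),s))).round(1))
E
```

```text
[461.1003043  306.40807958 143.53461948] [-1.57200993  0.00226309 -0.00424469]
[281.5 210.1]
```

View pics/w22.png

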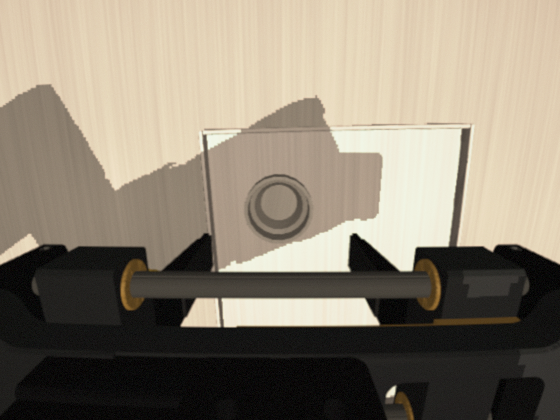

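Emit:
{"op": "jog_arm", "data": {"series": [{"dx": -0.002, "dy": 0.0045, "dz": -0.04, "rx": 0, "ry": 0, "rz": 0, "gripper": 0.9}, {"dx": 0, "dy": 0, "dz": -0.04, "rx": 0, "ry": 0, "rz": 0, "gripper": 0.9}, {"dx": 0, "dy": 0, "dz": -0.02, "rx": 0, "ry": 0, "rz": 0, "gripper": 0.9}, {"dx": 0, "dy": 0, "dz": -0.008, "rx": 0, "ry": 0, "rz": 0, "gripper": 0.9}, {"dx": 0, "dy": 0, "dz": 0, "rx": 0, "ry": 0, "rz": 0, "gripper": 0.9}, {"dx": 0, "dy": 0, "dz": 0, "rx": 0, "ry": 0, "rz": 0, "gripper": 0.4}, {"dx": 0, "dy": 0, "dz": 0, "rx": 0, "ry": 0, "rz": 0, "gripper": 0.4}, {"dx": 0, "dy": 0, "dz": 0, "rx": 0, "ry": 0, "rz": 0, "gripper": 0.4}, {"dx": 0, "dy": 0, "dz": 0, "rx": 0, "ry": 0, "rz": 0, "gripper": 0.4}, {"dx": 0, "dy": 0, "dz": 0, "rx": 0, "ry": 0, "rz": 0, "gripper": 0.4}]}}

```text
t: 32.95
eef_pos: [459.7, 311.4, 37.0]
tcp_rot: [-1.57, -0.001, -0.004]
ft_force: [-1.1, -0.5, 7.4]
opening: 0.672
```

Emit:
{"op": "jog_arm", "data": {"series": [{"dx": 0, "dy": 0, "dz": 0.03, "rx": 0, "ry": 0, "rz": 0, "gripper": 0.4}, {"dx": 0, "dy": 0, "dz": 0.045, "rx": 0, "ry": 0, "rz": 0, "gripper": 0.4}, {"dx": 0, "dy": 0, "dz": 0.045, "rx": 0, "ry": 0, "rz": 0, "gripper": 0.4}, {"dx": 0, "dy": -0.02, "dz": 0.045, "rx": 0, "ry": 0, "rz": 0, "gripper": 0.4}, {"dx": 0.004, "dy": -0.04, "dz": 0.015, "rx": 0, "ry": 0, "rz": 0, "gripper": 0.4}, {"dx": 0.004, "dy": -0.04, "dz": 0, "rx": 0, "ry": 0, "rz": 0, "gripper": 0.4}, {"dx": 0.004, "dy": -0.04, "dz": 0, "rx": 0, "ry": 0, "rz": 0, "gripper": 0.4}, {"dx": 0.004, "dy": -0.04, "dz": 0, "rx": 0, "ry": 0, "rz": 0, "gripper": 0.4}, {"dx": 0.004, "dy": -0.04, "dz": 0, "rx": 0, "ry": 0, "rz": 0, "gripper": 0.4}, {"dx": 0.004, "dy": -0.04, "dz": 0, "rx": 0, "ry": 0, "rz": 0, "gripper": 0.4}, {"dx": 0.004, "dy": -0.04, "dz": 0, "rx": 0, "ry": 0, "rz": 0, "gripper": 0.4}, {"dx": 0.004, "dy": -0.04, "dz": 0, "rx": 0, "ry": 0, "rz": 0, "gripper": 0.4}]}}

```text
t: 34.15
eef_pos: [491.1, -30.5, 216.4]
tcp_rot: [-1.571, -0.0, -0.004]
ft_force: [1.2, 1.6, -0.6]
opening: 0.669
```

Emit:
{"op": "jog_arm", "data": {"series": [{"dx": 0.005, "dy": -0.04, "dz": 0, "rx": 0, "ry": 0, "rz": 0, "gripper": 0.4}, {"dx": 0.005, "dy": -0.04, "dz": 0, "rx": 0, "ry": 0, "rz": 0, "gripper": 0.4}, {"dx": 0.005, "dy": -0.04, "dz": 0, "rx": 0, "ry": 0, "rz": 0, "gripper": 0.4}, {"dx": 0, "dy": -0.01, "dz": 0, "rx": 0, "ry": 0, "rz": 0, "gripper": 0.4}, {"dx": 0, "dy": 0, "dz": 0, "rx": 0, "ry": 0, "rz": 0, "gripper": 0.4}, {"dx": 0, "dy": 0, "dz": 0, "rx": 0, "ry": 0, "rz": 0, "gripper": 0.4}]}}

```text
t: 34.75
eef_pos: [506.0, -157.9, 216.0]
tcp_rot: [-1.57, 0.0, -0.004]
ft_force: [-0.2, -0.3, -0.5]
opening: 0.676
```

```bash
python3 - <<'E'
from h import *
s=env.state();im=save('wrist','w23.png'); print(s['eef_pos'],s['opening'])
E
```

```text
[ 505.97040353 -157.94062472  216.03319583] 0.675780650693912
```

View pics/w23.png

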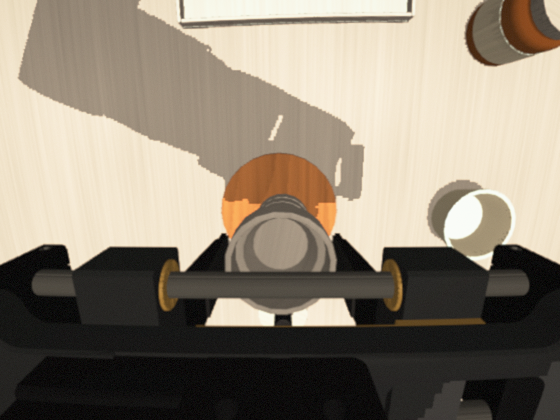

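Still gripped. Move over the stack and lower to about 155.

Emit:
{"op": "jog_arm", "data": {"series": [{"dx": 0.003, "dy": -0.027, "dz": 0, "rx": 0, "ry": 0, "rz": 0, "gripper": 0.4}, {"dx": 0, "dy": 0, "dz": -0.025, "rx": 0, "ry": 0, "rz": 0, "gripper": 0.4}, {"dx": 0, "dy": 0, "dz": -0.02, "rx": 0, "ry": 0, "rz": 0, "gripper": 0.4}, {"dx": 0, "dy": 0, "dz": -0.01, "rx": 0, "ry": 0, "rz": 0, "gripper": 0.4}, {"dx": 0, "dy": 0, "dz": -0.006, "rx": 0, "ry": 0, "rz": 0, "gripper": 0.4}, {"dx": 0, "dy": 0, "dz": 0, "rx": 0, "ry": 0, "rz": 0, "gripper": 0.4}]}}

```text
t: 35.4
eef_pos: [509.4, -185.2, 154.9]
tcp_rot: [-1.571, 0.0, -0.003]
ft_force: [0.5, 0.4, -1.3]
opening: 0.673
```

Emit:
{"op": "jog_arm", "data": {"series": [{"dx": 0, "dy": 0.0005, "dz": -0.004, "rx": 0, "ry": 0, "rz": 0, "gripper": 0.4}, {"dx": 0, "dy": 0, "dz": -0.003, "rx": 0, "ry": 0, "rz": 0, "gripper": 0.4}, {"dx": 0, "dy": 0, "dz": -0.0015, "rx": 0, "ry": 0, "rz": 0, "gripper": 0.4}, {"dx": 0, "dy": 0, "dz": 0, "rx": 0, "ry": 0, "rz": 0, "gripper": 0.4}]}}

```text
t: 35.8
eef_pos: [509.3, -185.4, 146.5]
tcp_rot: [-1.571, -0.0, -0.004]
ft_force: [0.3, 0.4, -1.1]
opening: 0.675
```

Emit:
{"op": "jog_arm", "data": {"series": [{"dx": 0, "dy": 0, "dz": -0.0015, "rx": 0, "ry": 0, "rz": 0, "gripper": 0.4}, {"dx": 0, "dy": 0, "dz": 0, "rx": 0, "ry": 0, "rz": 0, "gripper": 0.7}, {"dx": 0, "dy": 0, "dz": 0, "rx": 0, "ry": 0, "rz": 0, "gripper": 0.8}, {"dx": 0, "dy": 0, "dz": 0, "rx": 0, "ry": 0, "rz": 0, "gripper": 0.95}, {"dx": 0, "dy": 0, "dz": 0, "rx": 0, "ry": 0, "rz": 0, "gripper": 0.95}, {"dx": 0, "dy": 0, "dz": 0.015, "rx": 0, "ry": 0, "rz": 0, "gripper": 0.95}, {"dx": 0, "dy": 0, "dz": 0.045, "rx": 0, "ry": 0, "rz": 0, "gripper": 0.95}, {"dx": 0, "dy": 0, "dz": 0.04, "rx": 0, "ry": 0, "rz": 0, "gripper": 0.95}, {"dx": 0, "dy": 0, "dz": 0, "rx": 0, "ry": 0, "rz": 0, "gripper": 0.95}]}}

```text
t: 36.7
eef_pos: [510.8, -186.1, 249.9]
tcp_rot: [-1.574, -0.007, -0.004]
ft_force: [-0.9, -0.4, -0.4]
opening: 0.952
```

```bash
python3 - <<'E'
from h import *
s=env.state();im=save('wrist','w24.png');sc=save('scene','s24.png'); print(s['eef_pos'],s['ft_force'],(proj('wrist',(509,-184.5,152),s)-[160,130])*1.7,(proj('scene',(509,-184.5,152))-[170,90])*2.833)
a=cv2.resize(im[130:330,160:400],(408,340));b=cv2.resize(sc[90:210,170:310],(397,340))
cv2.imwrite('pics/x24.png',np.hstack([a,b])[:,:,::-1])
print(proj('wrist',(507,-333.5,29),s),(onz('scene',186.5,149.5,11)))
E
```

```text
[ 510.84441192 -186.08784179  249.89210186] [-0.9467651  -0.42516192 -0.38334903] [201.58196071 140.04017197] [161.78951055 103.28879614]
[277.55090867 289.18937547] [ 507.94083906 -333.21005148]
```

View pics/x24.png

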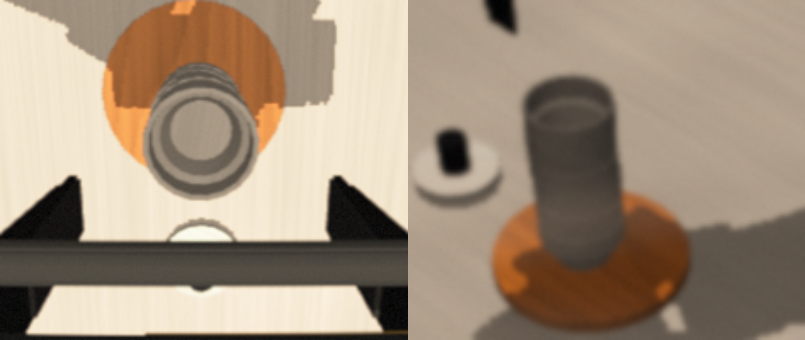

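Emit:
{"op": "jog_arm", "data": {"series": [{"dx": -0.001, "dy": -0.037, "dz": 0, "rx": 0, "ry": 0, "rz": 0, "gripper": 0.6}, {"dx": -0.001, "dy": -0.037, "dz": 0, "rx": 0, "ry": 0, "rz": 0, "gripper": 0.6}, {"dx": -0.001, "dy": -0.037, "dz": 0, "rx": 0, "ry": 0, "rz": 0, "gripper": 0.6}, {"dx": 0, "dy": -0.037, "dz": 0, "rx": 0, "ry": 0, "rz": 0, "gripper": 0.6}, {"dx": 0, "dy": 0, "dz": -0.045, "rx": 0, "ry": 0, "rz": 0, "gripper": 0.6}, {"dx": 0, "dy": 0, "dz": -0.045, "rx": 0, "ry": 0, "rz": 0, "gripper": 0.6}, {"dx": 0, "dy": 0, "dz": 0, "rx": 0, "ry": 0, "rz": 0, "gripper": 0.6}, {"dx": 0, "dy": 0, "dz": 0, "rx": 0, "ry": 0, "rz": 0, "gripper": 0.6}]}}

```text
t: 37.6
eef_pos: [506.2, -333.2, 154.5]
tcp_rot: [-1.569, 0.002, -0.004]
ft_force: [-0.7, -0.3, 0.9]
opening: 0.6
```

```bash
python3 - <<'E'
from h import *
s=env.state();im=save('wrist','w25.png'); print(s['eef_pos'],s['opening'],proj('wrist',(507.5,-333.5,44),s))
sc=save('scene','s25.png')
E
```

```text
[ 506.16799848 -333.16878469  154.54943733] 0.6003721991046835 [282.91576306 211.49225669]
```

View pics/w25.png

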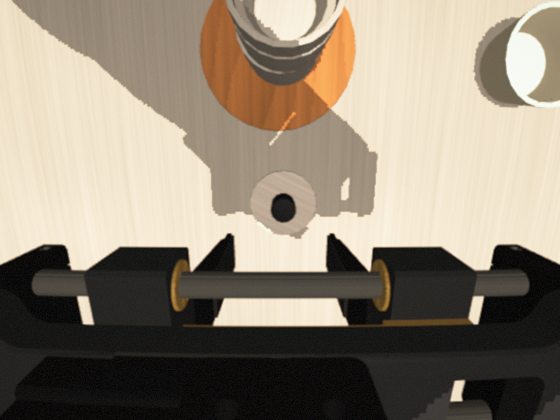

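View pics/s25.png

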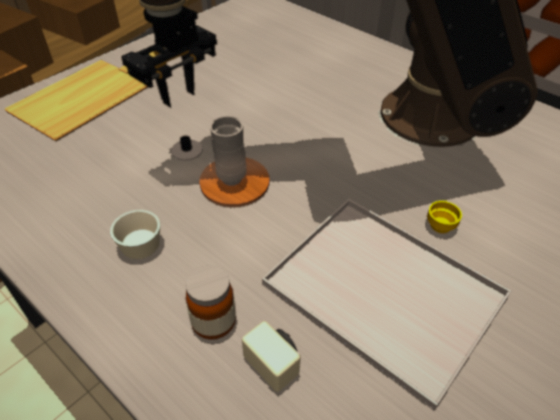

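Emit:
{"op": "jog_arm", "data": {"series": [{"dx": 0.001, "dy": 0.0015, "dz": -0.04, "rx": 0, "ry": 0, "rz": 0, "gripper": 0.6}, {"dx": 0, "dy": 0, "dz": -0.04, "rx": 0, "ry": 0, "rz": 0, "gripper": 0.6}, {"dx": 0, "dy": 0, "dz": -0.03, "rx": 0, "ry": 0, "rz": 0, "gripper": 0.6}, {"dx": 0, "dy": 0, "dz": -0.012, "rx": 0, "ry": 0, "rz": 0, "gripper": 0.6}, {"dx": 0, "dy": 0, "dz": 0, "rx": 0, "ry": 0, "rz": 0, "gripper": 0.6}, {"dx": 0, "dy": 0, "dz": 0, "rx": 0, "ry": 0, "rz": 0, "gripper": 0.1}, {"dx": 0, "dy": 0, "dz": 0, "rx": 0, "ry": 0, "rz": 0, "gripper": 0.1}, {"dx": 0, "dy": 0, "dz": 0, "rx": 0, "ry": 0, "rz": 0, "gripper": 0.1}, {"dx": 0, "dy": 0, "dz": 0, "rx": 0, "ry": 0, "rz": 0, "gripper": 0.1}, {"dx": 0, "dy": 0, "dz": 0, "rx": 0, "ry": 0, "rz": 0, "gripper": 0.1}, {"dx": 0, "dy": 0, "dz": 0, "rx": 0, "ry": 0, "rz": 0, "gripper": 0.1}]}}

```text
t: 38.8
eef_pos: [507.6, -332.0, 33.7]
tcp_rot: [-1.571, -0.001, -0.004]
ft_force: [-1.0, 0.8, 6.0]
opening: 0.257
```

Emit:
{"op": "jog_arm", "data": {"series": [{"dx": 0, "dy": 0, "dz": 0.02, "rx": 0, "ry": 0, "rz": 0, "gripper": 0.1}, {"dx": 0, "dy": 0, "dz": 0.045, "rx": 0, "ry": 0, "rz": 0, "gripper": 0.1}, {"dx": 0, "dy": 0, "dz": 0.045, "rx": 0, "ry": 0, "rz": 0, "gripper": 0.1}, {"dx": 0, "dy": 0, "dz": 0.045, "rx": 0, "ry": 0, "rz": 0, "gripper": 0.1}, {"dx": 0, "dy": 0, "dz": 0.035, "rx": 0, "ry": 0, "rz": 0, "gripper": 0.1}, {"dx": 0, "dy": 0, "dz": 0, "rx": 0, "ry": 0, "rz": 0, "gripper": 0.1}, {"dx": 0, "dy": 0.03, "dz": 0, "rx": 0, "ry": 0, "rz": 0, "gripper": 0.1}, {"dx": 0.0005, "dy": 0.035, "dz": 0, "rx": 0, "ry": 0, "rz": 0, "gripper": 0.1}, {"dx": 0.0005, "dy": 0.035, "dz": 0, "rx": 0, "ry": 0, "rz": 0, "gripper": 0.1}, {"dx": 0.0005, "dy": 0.03, "dz": 0, "rx": 0, "ry": 0, "rz": 0, "gripper": 0.1}, {"dx": 0, "dy": 0.017, "dz": 0, "rx": 0, "ry": 0, "rz": 0, "gripper": 0.1}, {"dx": 0, "dy": 0, "dz": 0, "rx": 0, "ry": 0, "rz": 0, "gripper": 0.1}]}}

```text
t: 40.0
eef_pos: [508.6, -183.2, 222.5]
tcp_rot: [-1.57, 0.001, -0.002]
ft_force: [0.4, -0.3, -1.9]
opening: 0.255
```

```bash
python3 - <<'E'
from h import *
s=env.state();im=save('wrist','w26.png');sc=save('scene','s26.png'); print(s['eef_pos'],s['opening'])
a=cv2.resize(im[130:330,160:400],(408,340));b=cv2.resize(sc[50:210,170:310],(298,340))
cv2.imwrite('pics/x26.png',np.hstack([a,b])[:,:,::-1])
E
```

```text
[ 508.59663274 -183.24758533  222.49268568] 0.25497522193704436
```

View pics/x26.png

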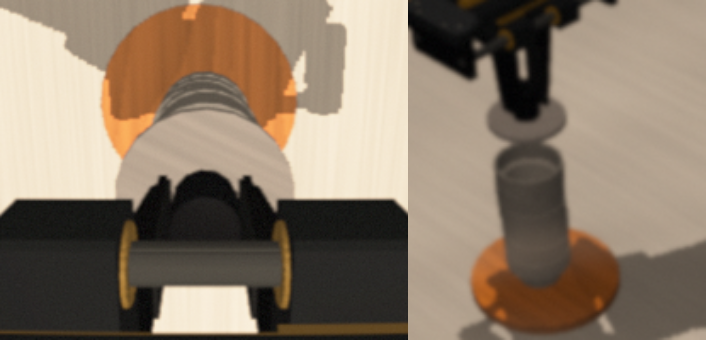

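```bash
python3 - <<'E'
from h import *
sc=cv2.imread('pics/s26.png');cv2.imwrite('pics/s26c.png',cv2.resize(sc[80:170,190:280],None,fx=6.5,fy=6.5,interpolation=cv2.INTER_CUBIC))
for p in [(508.6,-183.2,202.8),(508.6,-183.2,196.8),(509,-184.5,152)]:
    pts=[proj('scene',(p[0]+r*np.cos(a),p[1]+r*np.sin(a),p[2])) for r in [35 if p[2]>160 else 32] for a in np.linspace(0,6.28,60)]
    pts=(np.array(pts)-[190,80])*6.5; print(pts.min(0).round(),pts.max(0).round())
E
```

```text
[110.  91.] [355. 232.]
[112. 108.] [356. 249.]
[133. 238.] [349. 369.]
```

View pics/s26c.png

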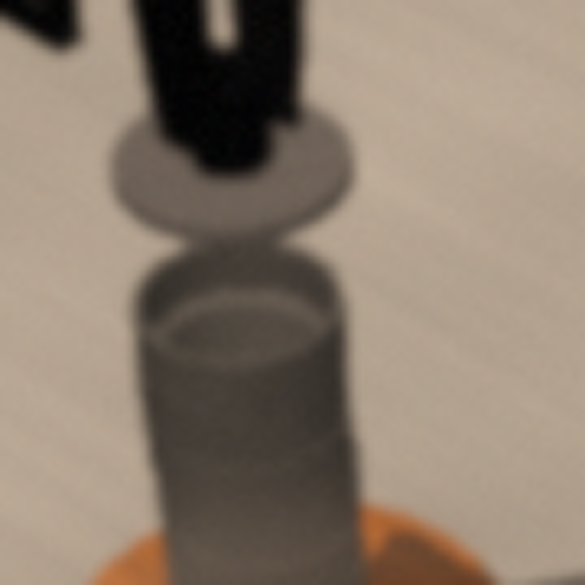

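Emit:
{"op": "jog_arm", "data": {"series": [{"dx": 0.0008, "dy": 0, "dz": -0.02, "rx": 0, "ry": 0, "rz": 0, "gripper": 0.1}, {"dx": 0, "dy": 0, "dz": -0.012, "rx": 0, "ry": 0, "rz": 0, "gripper": 0.1}, {"dx": 0, "dy": 0, "dz": 0, "rx": 0, "ry": 0, "rz": 0, "gripper": 0.1}, {"dx": 0, "dy": 0, "dz": 0, "rx": 0, "ry": 0, "rz": 0, "gripper": 0.1}]}}

```text
t: 40.5
eef_pos: [509.6, -185.5, 190.9]
tcp_rot: [-1.571, 0.0, -0.005]
ft_force: [0.9, 0.1, -1.4]
opening: 0.255
```

Emit:
{"op": "jog_arm", "data": {"series": [{"dx": 0, "dy": 0.0018, "dz": 0, "rx": 0, "ry": 0, "rz": 0, "gripper": 0.1}, {"dx": 0, "dy": 0, "dz": -0.003, "rx": 0, "ry": 0, "rz": 0, "gripper": 0.1}, {"dx": 0, "dy": 0, "dz": 0, "rx": 0, "ry": 0, "rz": 0, "gripper": 0.1}]}}

```text
t: 40.8
eef_pos: [509.6, -183.0, 188.1]
tcp_rot: [-1.571, -0.0, -0.004]
ft_force: [0.1, -0.3, -2.5]
opening: 0.255
```

```bash
python3 - <<'E'
from h import *
s=env.state();sc=save('scene','s27.png');print(s['eef_pos'],s['ft_force'])
cv2.imwrite('pics/s27c.png',cv2.resize(sc[80:170,190:280],None,fx=6.5,fy=6.5,interpolation=cv2.INTER_CUBIC)[:,:,::-1])
x,y,z=s['eef_pos']
for p in [(x,y,z-33.7+8),(509,-184.5,152)]:
    pts=[proj('scene',(p[0]+r*np.cos(a),p[1]+r*np.sin(a),p[2])) for r in [35 if p[2]>160 else 32] for a in np.linspace(0,6.28,60)]
    pts=(np.array(pts)-[190,80])*6.5; print(pts.min(0).round(),pts.max(0).round())
E
```

```text
[ 509.59153997 -183.01412443  188.06854173] [ 0.09530818 -0.29722138 -2.51110978]
[121. 207.] [360. 350.]
[133. 238.] [349. 369.]
```

View pics/s27c.png

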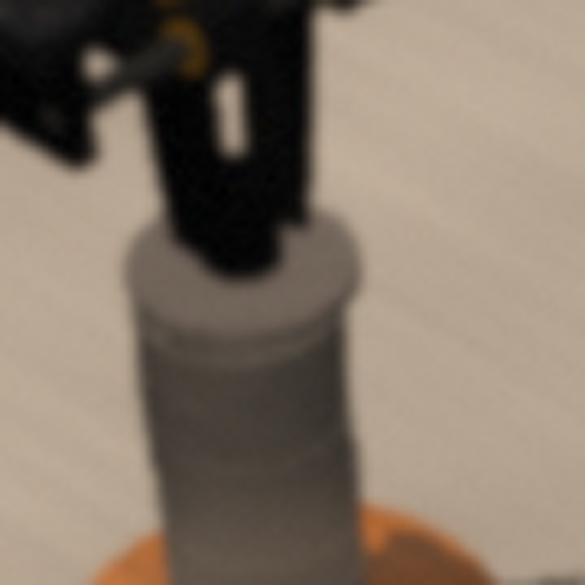

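Emit:
{"op": "jog_arm", "data": {"series": [{"dx": 0, "dy": -0.0005, "dz": -0.002, "rx": 0, "ry": 0, "rz": 0, "gripper": 0.1}, {"dx": 0, "dy": 0, "dz": -0.002, "rx": 0, "ry": 0, "rz": 0, "gripper": 0.1}, {"dx": 0, "dy": 0, "dz": 0, "rx": 0, "ry": 0, "rz": 0, "gripper": 0.1}]}}

```text
t: 41.15
eef_pos: [509.5, -183.5, 183.7]
tcp_rot: [-1.571, 0.0, -0.004]
ft_force: [-0.5, 0.1, -1.5]
opening: 0.253
```

Emit:
{"op": "jog_arm", "data": {"series": [{"dx": 0, "dy": 0, "dz": -0.002, "rx": 0, "ry": 0, "rz": 0, "gripper": 0.1}, {"dx": 0, "dy": 0, "dz": -0.002, "rx": 0, "ry": 0, "rz": 0, "gripper": 0.1}, {"dx": 0, "dy": 0, "dz": 0, "rx": 0, "ry": 0, "rz": 0, "gripper": 0.1}]}}

```text
t: 41.45
eef_pos: [509.6, -183.6, 179.8]
tcp_rot: [-1.571, 0.0, -0.004]
ft_force: [0.8, -1.2, -1.7]
opening: 0.254
```

Emit:
{"op": "jog_arm", "data": {"series": [{"dx": 0, "dy": 0, "dz": -0.0015, "rx": 0, "ry": 0, "rz": 0, "gripper": 0.1}, {"dx": 0, "dy": 0, "dz": 0, "rx": 0, "ry": 0, "rz": 0, "gripper": 0.1}]}}

```text
t: 41.65
eef_pos: [509.6, -183.6, 178.4]
tcp_rot: [-1.571, -0.0, -0.004]
ft_force: [0.3, -1.2, -1.7]
opening: 0.256
```

Within a millimetre of seated; release and retreat upward.

Emit:
{"op": "jog_arm", "data": {"series": [{"dx": 0, "dy": 0, "dz": -0.0005, "rx": 0, "ry": 0, "rz": 0, "gripper": 0.1}, {"dx": 0, "dy": 0, "dz": 0, "rx": 0, "ry": 0, "rz": 0, "gripper": 0.3}, {"dx": 0, "dy": 0, "dz": 0, "rx": 0, "ry": 0, "rz": 0, "gripper": 0.45}, {"dx": 0, "dy": 0, "dz": 0, "rx": 0, "ry": 0, "rz": 0, "gripper": 0.6}, {"dx": 0, "dy": 0, "dz": 0, "rx": 0, "ry": 0, "rz": 0, "gripper": 0.6}, {"dx": 0, "dy": 0, "dz": 0.015, "rx": 0, "ry": 0, "rz": 0, "gripper": 0.6}, {"dx": 0, "dy": 0, "dz": 0.04, "rx": 0, "ry": 0, "rz": 0, "gripper": 0.6}, {"dx": 0, "dy": 0, "dz": 0.045, "rx": 0, "ry": 0, "rz": 0, "gripper": 0.6}, {"dx": 0, "dy": 0, "dz": 0.03, "rx": 0, "ry": 0, "rz": 0, "gripper": 0.6}, {"dx": 0, "dy": 0, "dz": 0, "rx": 0, "ry": 0, "rz": 0, "gripper": 0.6}, {"dx": 0, "dy": 0, "dz": 0, "rx": 0, "ry": 0, "rz": 0, "gripper": 0.6}]}}

```text
t: 42.75
eef_pos: [509.5, -183.5, 308.1]
tcp_rot: [-1.571, -0.001, -0.004]
ft_force: [0.4, -0.3, -0.1]
opening: 0.601
```

```bash
python3 - <<'E'
from h import *
s=env.state();sc=save('scene','s28.png');im=save('wrist','w28.png');print(s['eef_pos'],s['ft_force'])
b=cv2.resize(sc[80:190,190:280],None,fx=5.4,fy=5.4,interpolation=cv2.INTER_CUBIC)
a=cv2.resize(im[130:330,200:360],None,fx=1.9,fy=1.9)
h=min(len(a),len(b)); cv2.imwrite('pics/x28.png',np.hstack([b[:594],np.pad(a,((0,594-len(a)),(0,0),(0,0)))])[:,:,::-1])
for p,r in [((509,-184.5,158),35),((509,-184.5,152),35),((509,-184.5,188),12.5)]:
    pts=(np.array([proj('scene',(p[0]+r*np.cos(a),p[1]+r*np.sin(a),p[2])) for a in np.linspace(0,6.28,60)])-[190,80])*5.4; print(pts.min(0).round(),pts.max(0).round())
E
```

```text
[ 509.47530545 -183.4756619   308.11305328] [ 0.44213889 -0.32988872 -0.09760975]
[100. 180.] [297. 298.]
[102. 193.] [298. 312.]
[157. 146.] [229. 188.]
```

View pics/x28.png

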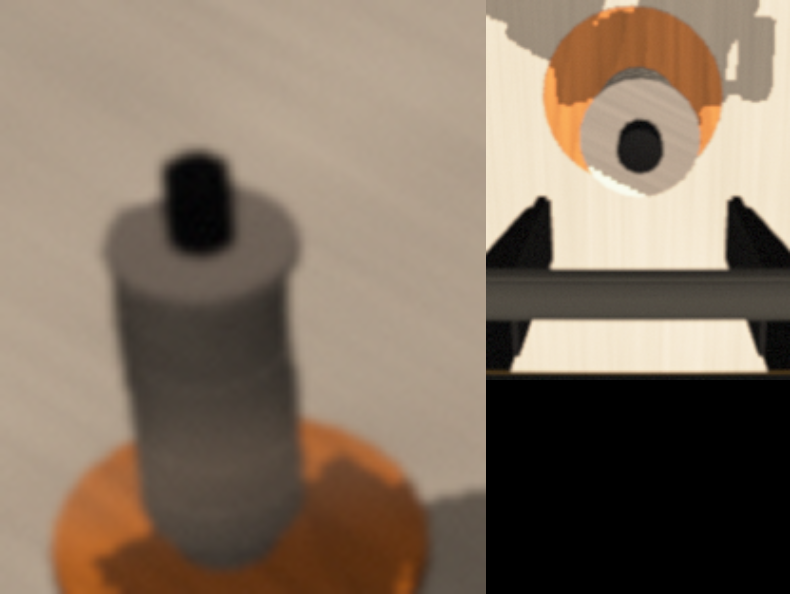

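View pics/s28.png

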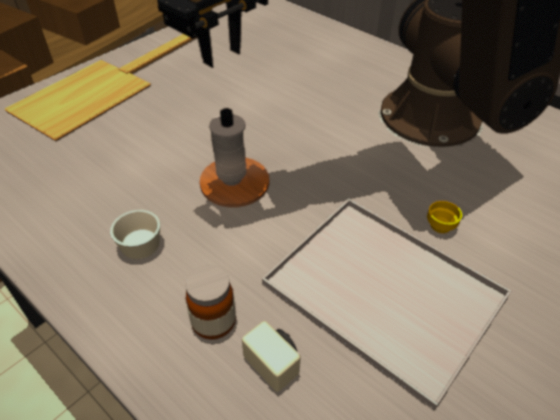

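```bash
python3 - <<'E'
from h import *
print(env.job_done(), env.state()['t'])
E
```

```text
the job is handed in; nothing more can be done
the job is handed in; nothing more can be done
```

I handed the job in after about 43 s of robot time. The cover came off and went down on the bench about 145 mm from the board. The five moulds that were present are nested on the fixed one, and the cover is back on top and released.

**Last checks:**
- In the final pictures the stack stands upright. The cover disc lies level at the expected height to within about a pixel (2–3 mm) and is centred to about 1–2 mm.
- The tray is empty, and the ramekin, jar, timer and yellow look-alike are where they started.
- The hand-in reports no verdict, so all of this rests on the pictures and arm readings.

**What went wrong or disagreed:**
- **Third mould:** lowering it hit about 56 N, most likely a fingertip catching the rim below. I raised it, released it so it dropped the last few millimetres, and a picture confirmed it was home. I gripped the last two moulds higher, and both seated without contact force.
- **Knocked mould:** one loose mould was knocked several centimetres aside, until it touched its neighbour. I measured it again before picking it.
- **Camera mismatch:** the top camera read about 4–5 mm off from the scene and wrist cameras on the moulds. I worked mainly from the scene and wrist cameras.

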